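# Build a column of board cases on the sinking lift

### The job

Slide the two loose cases from the feed shelf onto the case on the lift, the one nearer the lift first, to make one column of three standing square and flush, snug against the guide posts. Before each case goes over, press the column down from above until its top is level with the shelf; push gently throughout, keep the cases flat and leave everything else where it is.

Things in the scene. Friction and masses are not known exactly. Their poses are not given: they have to be found in the camera images.
- station: Fixed stacking station, placed and turned differently each time. Origin on the table; z up, y along the feed shelf from the lift bay towards its far end, x across, away from the robot. The feed shelf is a level aluminium plate, top 110 mm above the origin, from y = -91 to +235 mm and x = -75 to +130 mm. Cases slide along it with their 110 mm side across.
- bay (a point): Centre of the lift bay, at shelf height: 110 mm (x) by 90 mm (y), at station x = 0, y = -140 mm (4 mm gap to the shelf edge); axes as the station's. Open towards the robot (-x) and the shelf (+y).
- end_posts (a point): Point midway between the two end posts, on the face that stops a case, at shelf height: y = -46 mm from the bay's centre (1 mm beyond the bay). The posts are upright round steel, 12 mm thick, at x = -35 and +35 mm; their tops are 34 mm above the shelf.
- side_posts (a point): Point midway between the two side posts, on the face that stops a case, at shelf height: x = +56 mm from the bay's centre (1 mm beyond the bay). Same posts, at y = -28 and +28 mm from the bay's centre.
- lift (a joint): Lift travel in m: 0 fully up, grows as pressed down, to 0.090. Its base case's top is 145 mm minus this above the station's origin: level with the shelf at 0.035; with one more case on it, that case's top is level at 0.075. Stays where left; pressing down takes 5 to 14 N plus 0.4 N per 10 mm/s. Starts with the top 15 to 35 mm above the shelf.
- base_top (a point): Centre of the top of the lowest case of the column (110 x 90 x 40 mm, like the loose ones, fastened to the lift); axes as the station's. It sinks with the lift.
- case_near: Closed dark grey plastic case for circuit boards with two light latches, 110 (its x) by 90 (its y) by 40 mm high, about 0.3 kg (0.2 to 0.42), too wide to grasp from above. Origin at the centre of its underside, z up. It starts lying flat on the shelf, the nearer of the two to the lift, slightly turned and 8 to 18 mm short of the side posts' line.
- case_far: Closed dark grey plastic case for circuit boards with two light latches, 110 (its x) by 90 (its y) by 40 mm high, about 0.3 kg (0.2 to 0.42), too wide to grasp from above. Origin at the centre of its underside, z up. It starts lying flat on the shelf farther from the lift, with a gap of at least 50 mm behind the first.
- spool: Bystander: small upright white solder spool, 48 mm wide, 50 mm high, on the strip of the shelf beyond the cases. Origin under its centre.
- flux_bottle: Bystander: small white bottle with black cap, 32 mm wide, 75 mm high, on the same strip. Origin under its centre.
- screwdriver: Bystander: black-handled screwdriver lying on the mat.
- brush: Bystander: wooden brush lying on the mat.
- spool_mat: Bystander: upright white solder spool, 48 mm wide, 50 mm high, on the mat. Origin under its centre.
- circuit_board: Bystander: loose green circuit board, 100 x 130 mm, on the mat.
Things that resemble listed ones, but are neither listed nor needed, are in the scene too. What is shaped like the case_near but red is not meant.

How it is judged (in metres and radians):
On the way:
1. the nearer case lies flat and square on the lift's base case (x of case_near in the frame of base_top between -0.003 and 0.003 m and y of case_near in the frame of base_top between -0.003 and 0.003 m and x of case_near in the frame of bay above -0.0015 m and y of case_near in the frame of bay below 0.0015 m and z of case_near in the frame of base_top between -0.0025 and 0.0025 m and angle between the x axis of case_near and the x axis of base_top, either way round below 0.035 rad and angle between case_near's own z axis and vertical below 0.03 rad and linear speed of case_near below 0.01 m/s), for 0.2 s.
At the end, for the whole second after the job is handed in: The nearer case rests on the base case and the other on top of it (height within 2.5 mm), each at rest, flat within 0.03 rad, within 3 mm of the one below in x and y, turned less than 0.035 rad against it, and no more than 2.5 mm short of the guide posts' lines (all of step 1 and x of case_far in the frame of case_near between -0.003 and 0.003 m and y of case_far in the frame of case_near between -0.003 and 0.003 m and x of case_far in the frame of bay above -0.0015 m and y of case_far in the frame of bay below 0.0015 m and z of case_far in the frame of case_near between 0.0375 and 0.0425 m and angle between the x axis of case_far and the x axis of case_near, either way round below 0.035 rad and angle between case_far's own z axis and vertical below 0.03 rad and linear speed of case_far below 0.01 m/s); the robot touches nothing.
It fails at once if the nearer case pressed with more than 45 N (contact force between case_near and the arm above 45 N).
It fails at once if the farther case pressed with more than 45 N (contact force between case_far and the arm above 45 N).
It fails at once if the station or lift pressed with more than 45 N (contact force between station and the arm above 45 N).
It fails at once if a case tipped more than 0.3 rad (angle between any of case_near, case_far's own z axis and vertical above 0.3 rad).
It fails at once if a bystander moved more than 30 mm (distance of any of spool, flux_bottle, screwdriver, brush, spool_mat, circuit_board from where it was at the start of the episode above 0.03 m).
It also fails if it takes over 72 s, if anything falls off the work surface, if the arm or the gripper's body presses on something with over 40 N, if the wrist force passes 120 N, or if a joint passes its speed limit or range.

### The arm

A 7-joint arm with a two-finger parallel gripper is mounted at the origin on the work surface. World frame = base frame: x ahead of the robot, y to its left, z up, the work surface at z = 0. Lengths are in mm, angles in rad, forces in N, time in s.
With the tool pointing down it reaches from about 425 to 1025 mm from the base axis. Payload 9.4 kg.
Tool frame: the origin (TCP) lies at the very end of the fingers, on their centre line; the grasp point (between the pads) lies 19 mm behind it; z points along the fingers, y is the direction in which the jaws open and shut (so a half turn about z gives the same grasp; the last joint's range is limited). The gripper opens to 85 mm and grips with 20 to 120 N. Pads are 22 mm wide; open, the fingers measure 114 mm over their backs; the gripper's body (76 mm by 85 mm) begins 54 mm behind the grasp point. The pads swing forward as they close: fully open they stand 13 mm farther back than shut.
Start: joints at [-1.369, 0.599, -0.003, 1.599, 0.002, 0.943, -0.08], TCP at [199.526, 697.003, 231.275] pointing down, gripper open.
Joint ranges: [-2.57, 2.57], [-0.35, 1.97], [-1.29, 1.29], [0.11, 2.56], [-1.05, 4.19], [0.11, 1.86], [-2.63, 2.63]. Speed limits (rad/s): [2.22, 2.22, 3.01, 3.01, 3.14, 3.14, 3.14].

### API

Orientations are given as a unit quaternion [x, y, z, w].
In Python, from plant import sense, vision, manip, nets gives the robot as it stands.
- The arm moves only by the tool apply_moves, never from a script. Its argument "motion" is a list of rows, each an object with "slide": the shift along the world's x, y, z in m, a list of three; "rotation": the turn, a rotation vector about the world's x, y, z in degrees, a list of three. In form: [{"slide": [x, y, z], "rotation": [rx, ry, rz]}, ...]. A call has exactly 8 rows; each row is the pose to reach, as a shift and turn from the pose commanded when the call began; what a row does not reach only later rows make up. A row lasts 1/10 s, in which the tool goes at most 50 mm and 8.59 degrees, less where a joint would pass 70% of its speed; a pose out of reach is approached as far as the arm can. A call with a gripper value outside its range is refused whole. "claw" is the gripper command: -1 is fully open, 1 is shut, values between are in proportion, set as the call begins (left out, the last holds). The fingers move at their own pace and stop on an object; "squeeze" is the grip in N (left out, the last holds). Time passes only in rows, so rows that repeat a pose let the fingers close, or fill a call up. It gives the time, the measured TCP pose, the force and the opening at its end, in the units of the state.
- sense(): the state, without advancing time (a new reading comes with each control period).
- vision.camera(name): name is "scene" or "side" or "wrist"; returns (picture, depth): 384x512x3 uint8, red, green, blue; 384x512 float32, mm along the optical axis (not along the pixel's ray), 0 where there is no reading.
- vision.get_calibration(name): a dict with "mtx" (3x3 intrinsics, pixels), "xyz" and "rotation" of the camera in the world. Camera axes: x right, y down, z forward; pixel columns grow to the right and rows downward; lengths in mm; the calibration is good to about 2 mm. A picture is of the moment at which its call begins: read the wrist's pose just before it. get_calibration takes no time and is no camera call; for the wrist camera it gives the pose at the moment of the call.
- manip.job_done(): hands the job in, once; it reports no verdict.
Trained networks look in the newest picture that a camera, given by its name, has taken for a name from the list of things; names that differ only in an ending like _2 or _b are one class to them, and where a whole thing is asked for, a point or a joint stands for the part that bears it (a point fixed in the world has none). Each returns a list of dicts, best first, with "p" (0 to 1); they miss things now and then, are a little off and sometimes report something else, mostly with a low value. They report only what shows in the picture. A call takes as long as a camera call. They do not tell look-alikes from the thing itself.
- nets.search_frame(camera, target): "bbox" ([left, top, right, bottom] in pixels, round what is visible of it).
- nets.cut_out(camera, target): "pixels" (384x512 bool, what is visible of it) and "bbox" ([left, top, right, bottom] in pixels, round what is visible of it).
- nets.spot_point(camera, target): "xy" ([column, row] in pixels: a listed point, or the origin of a listed thing).
The state is a dict: "clock": time; "joint_pos": joint angles; "qd": joint speeds; "effort": joint torques, N m; "tool_pos": TCP position; "orientation": TCP orientation; "force": force on the tool from outside, world axes, zero at the start; "moment": the same for the moment, N m; "grip_width": opening from 0.0 (shut) to 1.0 (fully open).
Only numpy, scipy, OpenCV 4.12 (cv2) and the standard library are available. Lean on these libraries where they do the work, as an engineer would, in place of code of your own. Each camera call takes 0.05 s, during which the arm holds its last target.

## Working session

There is one attempt and no reset: what is moved stays moved. The work goes in short steps, Python scripts to look and compute and a tool call to move; the robot and the scene stay as the last step left them, time stands still between calls to the robot, and variables do not carry over. Pictures are saved under pics/ and viewed, and the job is handed in when it is done.

Besides the shell and the picture viewer there is one more tool, called as name(argument=value, ...) on one line, values as JSON. apply_moves: Moves the arm, as the interface text tells. Its arguments: {"type":"object","properties":{"motion":{"type":"array","items":{"type":"object","properties":{"slide":{"type":"array","items":{"type":"number"}},"rotation":{"type":"array","items":{"type":"number"}}}}},"claw":{"type":"number"},"squeeze":{"type":"number"}},"required":["motion"]}

```bash
ls; mkdir -p pics; cat > h.py <<'E'
import numpy as np, cv2
from plant import sense, vision, manip, nets
def shot(c,f):
    p,d=vision.camera(c); cv2.imwrite(f'pics/{f}.png',cv2.cvtColor(p,cv2.COLOR_RGB2BGR)); np.savez(f'pics/{f}.npz',p=p,d=d,**{k:np.array(v) for k,v in vision.get_calibration(c).items()})
    return p,d
def cloud(f):
    z=np.load(f'pics/{f}.npz'); d=z['d']; K=z['mtx']; R=z['rotation']
    if R.shape!=(3,3):
        from scipy.spatial.transform import Rotation as Ro; R=Ro.from_quat(R).as_matrix()
    v,u=np.mgrid[:384,:512]
    P=np.stack([(u-K[0,2])/K[0,0]*d,(v-K[1,2])/K[1,1]*d,d],-1)@R.T+z['xyz']
    P[d==0]=np.nan
    return P,z['p']
E
python3 - <<'E'
from h import *
print(sense())
for c in ['scene','side','wrist']:
    shot(c,c+'0'); print(vision.get_calibration(c))
E
```

```text
pics
{'clock': 0.0, 'joint_pos': array([-1.36868844,  0.60014027, -0.00256504,  1.60014342,  0.0018095 ,
        0.94288347, -0.07980748]), 'qd': array([-0.00019853, -0.00207009,  0.00130505,  0.00182009,  0.00060788,
        0.00050192,  0.00090546]), 'effort': array([-3.09723682e-04, -7.76463246e+01,  1.56469747e+00, -2.58009231e+01,
        1.23032561e-02,  9.00067796e-03,  2.30835280e-05]), 'tool_pos': array([199.40171498, 696.54447089, 230.40085709]), 'orientation': array([ 1.38915869e-01,  9.90303874e-01, -7.85132066e-04, -3.97828220e-05]), 'force': array([-1.18694228,  0.01660002, -0.5381113 ]), 'moment': array([ 0.02116899,  0.01634009, -0.01436532]), 'grip_width': 0.9988836127128782}
{'mtx': array([[362.78350131,   0.        , 255.44530861],
       [  0.        , 362.78350131, 187.96739105],
       [  0.        ,   0.        ,   1.        ]]), 'xyz': array([1419.10299618,  -98.66913873,  975.5102173 ]), 'rotation': array([ 0.67068197,  0.61914906, -0.2689455 , -0.30742228])}
{'mtx': array([[447.08507139,   0.        , 259.49577604],
       [  0.        , 447.08507139, 190.04311879],
       [  0.        ,   0.        ,   1.        ]]), 'xyz': array([389.93367554, 952.09046466, 873.27690785]), 'rotation': array([-0.03278384,  0.90056781, -0.43286321,  0.02307114])}
{'mtx': array([[342.94515044,   0.        , 253.46658341],
       [  0.        , 342.94515044, 192.28970584],
       [  0.        ,   0.        ,   1.        ]]), 'xyz': array([124.73003807, 719.06465949, 372.02405482]), 'rotation': array([0.78908147, 0.59433277, 0.09300346, 0.12437584])}
```

View pics/scene0.png

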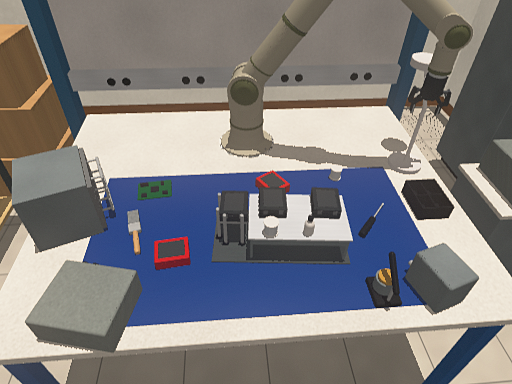

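View pics/side0.png

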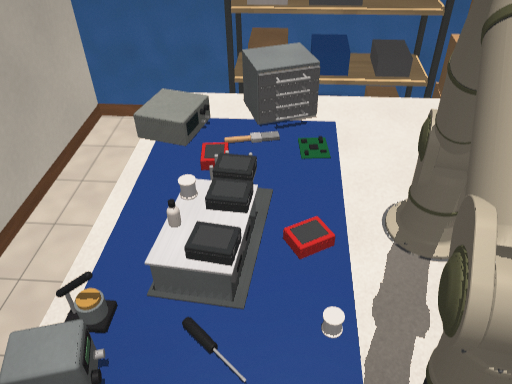

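View pics/wrist0.png

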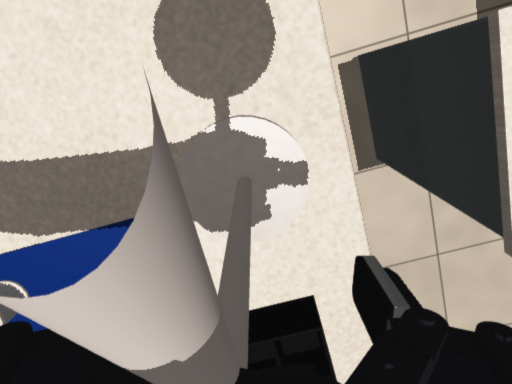

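Scene view: the lift column's base case is at (233,205), the nearer dark case at (272,203) and the farther at (326,200). The red look-alikes are at (272,182) and (172,252), and a lamp stands by the gripper at (404,160). Next I'll measure.

```bash
python3 - <<'E'
from h import *
for f in ['scene0','side0']:
    P,im=cloud(f)
    g=im.astype(int)
    z=P[...,2]
    m=(z>100)&(z<120)&(P[...,0]>300)&(P[...,0]<1000)&(np.abs(P[...,1])<400)
    print(f,'shelf',np.nanmedian(z[m]),m.sum())
    white=m&(g.min(-1)>150)
    cv2.imwrite(f'pics/m_{f}.png',white.astype(np.uint8)*255)
    pts=P[white][:,:2].astype(np.float32); r=cv2.minAreaRect(pts); print(r, np.median(z[white]), pts.min(0),pts.max(0))
    # dark case tops
    d=(z>125)&(z<190)&(g.max(-1)<90)&(P[...,0]>300)&(P[...,0]<900)&(np.abs(P[...,1])<500)
    n,l,s,c=cv2.connectedComponentsWithStats(d.astype(np.uint8))
    for i in range(1,n):
        if s[i,4]>150:
            q=P[l==i]; print(i,s[i],'z',np.percentile(q[:,2],[5,50,95]).round(1)); 
            t=q[q[:,2]>np.percentile(q[:,2],90)-8]; print('  ',cv2.minAreaRect(t[:,:2].astype(np.float32)))
    cv2.imwrite(f'pics/big_{f}.png',cv2.resize(cv2.cvtColor(im,cv2.COLOR_RGB2BGR)[(140 if f=="side0" else 160):(310 if f=="side0" else 270),(130 if f=="side0" else 200):(290 if f=="side0" else 360)],None,fx=4.5 if f=="scene0" else 3.5,fy=4.5 if f=="scene0" else 3.5,interpolation=cv2.INTER_CUBIC))
E
```

```text
scene0 shelf 111.81757849961792 3314
((600.6566772460938, 131.65118408203125), (325.5030517578125, 210.41537475585938), 84.40363311767578) 111.91705207092309 [486.802    -39.368458] [718.6865  301.77145]
1 [259 187  28  29 752] z [131.4 151.5 154.7]
   ((554.0614013671875, 51.42643737792969), (89.25070190429688, 110.19808197021484), 84.52513885498047)
2 [311 187  30  29 749] z [131.7 151.6 154.7]
   ((568.6486206054688, 228.10574340820312), (88.56140899658203, 108.84648895263672), 82.01687622070312)
3 [219 191  29  29 702] z [133.  144.5 147.5]
   ((556.9346923828125, -76.93408203125), (90.88238525390625, 112.23518371582031), 83.5447006225586)
side0 shelf 109.14529594068625 4234
((669.6670532226562, 171.2323760986328), (426.5626220703125, 335.45477294921875), 84.45799255371094) 109.08923191125723 [483.8362   -41.150677] [857.06525 367.917  ]
1 [212 153  45  26 905] z [128.1 141.3 144.2]
   ((553.4990234375, -79.86024475097656), (99.21009826660156, 112.7717056274414), 84.51536560058594)
3 [ 205  178   48   32 1212] z [129.5 148.4 151.1]
   ((550.3530883789062, 51.16438293457031), (93.39863586425781, 110.21549987792969), 84.1126480102539)
5 [ 185  222   56   41 1690] z [129.6 148.7 151.3]
   ((564.4578857421875, 229.0841827392578), (94.43077850341797, 109.85978698730469), 82.50294494628906)
6 [ 70 272  23  15 156] z [127.2 145.8 157. ]
   ((810.3881225585938, 363.93707275390625), (21.985715866088867, 15.343199729919434), 24.755971908569336)
```

View pics/big_scene0.png

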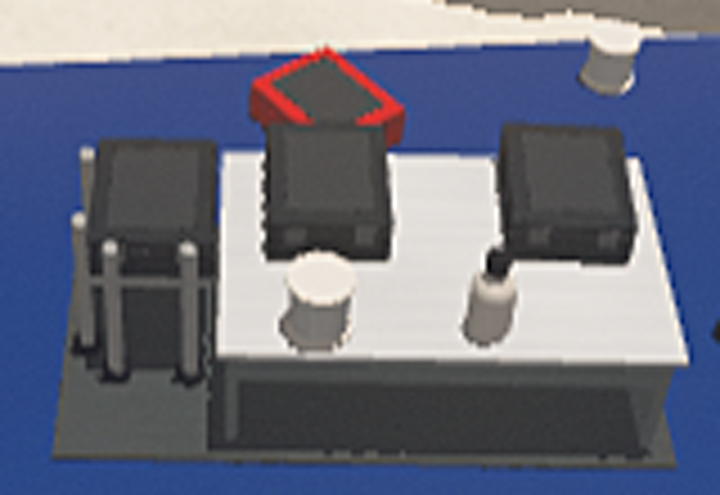

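View pics/big_side0.png

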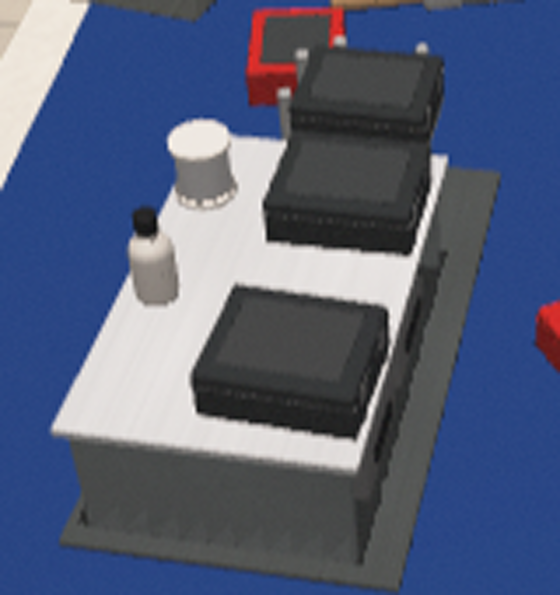

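```bash
python3 - <<'E'
from h import *
P,im=cloud('scene0')
for n,u,v in [('lamphead',421,60),('lamppole',419,100),('lamppole2',414,135),('lampbase',404,163),('gripper',428,95),('redcase',272,180),('spool top',270,222),('bottlecap',310,219)]:
    print(n,P[v,u].round(0))
b=np.array([555.2,-78.4]); a=np.radians(-5.7); ex=np.array([np.cos(a),np.sin(a)]); ey=np.array([-ex[1],ex[0]])
z=P[...,2]
for f in ['scene0','side0']:
  P,im=cloud(f); Q=P[...,:2]-b; sx=Q@ex; sy=Q@ey-140; z=P[...,2]; 
  for nm,m in [('strip objs',(sx>45)&(sx<135)&(sy>-85)&(sy<240)&(z>122)&(z<200)),('posts',(sx>-70)&(sx<80)&(sy<-180)&(sy>-215)&(z>125)&(z<160)),('sideposts',(sx>57)&(sx<80)&(sy<-95)&(sy>-185)&(z>125)&(z<160))]:
    n,l,s,c=cv2.connectedComponentsWithStats(m.astype(np.uint8))
    for i in range(1,n):
        if s[i,4]>5: k=l==i; print(f,nm,s[i,4],'x',np.percentile(sx[k],[0,50,100]).round(0),'y',np.percentile(sy[k],[0,50,100]).round(0),'z',z[k].max().round(0))
E
```

```text
lamphead [ 85. 685. 413.]
lamppole [204. 661. 304.]
lamppole2 [224. 680. 156.]
lampbase [239. 672.  21.]
gripper [217. 681. 332.]
redcase [339.  82.  43.]
spool top [671.  29. 161.]
bottlecap [683. 149. 178.]
scene0 strip objs 163 x [ 90. 108. 118.] y [ 84.  98. 114.] z 190.0
scene0 strip objs 240 x [ 77. 111. 124.] y [-40. -19.   3.] z 165.0
scene0 posts 31 x [-53. -33.  -4.] y [-194. -187. -180.] z 149.0
scene0 posts 36 x [ 4. 36. 51.] y [-195. -187. -180.] z 148.0
scene0 sideposts 19 x [59. 64. 68.] y [-170. -166. -160.] z 149.0
scene0 sideposts 23 x [57. 64. 70.] y [-116. -112. -106.] z 149.0
side0 strip objs 309 x [ 75.  96. 123.] y [-42. -10.   4.] z 163.0
side0 strip objs 257 x [ 82.  95. 113.] y [ 89. 106. 115.] z 187.0
side0 posts 18 x [14. 30. 37.] y [-198. -189. -180.] z 143.0
side0 posts 32 x [-56. -36.  -1.] y [-197. -185. -180.] z 144.0
side0 sideposts 17 x [57. 61. 66.] y [-171. -164. -160.] z 145.0
side0 sideposts 19 x [57. 60. 65.] y [-117. -109. -105.] z 143.0
```

```bash
python3 - <<'E'
from h import *
P,im=cloud('scene0')
c=cv2.cvtColor(im,cv2.COLOR_RGB2BGR)[30:180,380:480]
cv2.imwrite('pics/lamp.png',cv2.resize(c,None,fx=4,fy=4,interpolation=cv2.INTER_CUBIC))
for v in range(52,172,4):
    print(v,[(u,*P[v,u].round(0).astype(int)) for u in range(396,448,4) if P[v,u,0]>0 and P[v,u,2]>15 and P[v,u,0]<400])
E
```

```text
52 [(420, np.int64(11), np.int64(713), np.int64(416)), (424, np.int64(10), np.int64(730), np.int64(415)), (436, np.int64(202), np.int64(662), np.int64(491)), (440, np.int64(221), np.int64(665), np.int64(498)), (444, np.int64(228), np.int64(675), np.int64(501))]
56 [(412, np.int64(47), np.int64(664), np.int64(414)), (416, np.int64(41), np.int64(684), np.int64(412)), (420, np.int64(49), np.int64(696), np.int64(415)), (424, np.int64(47), np.int64(714), np.int64(414)), (428, np.int64(48), np.int64(730), np.int64(414)), (432, np.int64(179), np.int64(666), np.int64(467)), (436, np.int64(213), np.int64(661), np.int64(481)), (440, np.int64(224), np.int64(668), np.int64(485)), (444, np.int64(230), np.int64(679), np.int64(487))]
60 [(412, np.int64(54), np.int64(665), np.int64(401)), (416, np.int64(82), np.int64(666), np.int64(412)), (420, np.int64(83), np.int64(682), np.int64(413)), (424, np.int64(83), np.int64(698), np.int64(412)), (428, np.int64(86), np.int64(713), np.int64(413)), (432, np.int64(197), np.int64(660), np.int64(460)), (436, np.int64(215), np.int64(665), np.int64(467)), (440, np
[... 5882 characters left out ...]
.int64(751), np.int64(22))]
164 [(396, np.int64(242), np.int64(635), np.int64(21)), (400, np.int64(243), np.int64(652), np.int64(21)), (404, np.int64(248), np.int64(668), np.int64(23)), (408, np.int64(252), np.int64(683), np.int64(26)), (412, np.int64(251), np.int64(702), np.int64(24)), (416, np.int64(248), np.int64(722), np.int64(21)), (420, np.int64(252), np.int64(738), np.int64(23))]
168 [(396, np.int64(266), np.int64(627), np.int64(18)), (400, np.int64(271), np.int64(641), np.int64(21)), (404, np.int64(276), np.int64(656), np.int64(25)), (408, np.int64(275), np.int64(674), np.int64(23)), (412, np.int64(284), np.int64(686), np.int64(29)), (416, np.int64(280), np.int64(707), np.int64(25))]
```

View pics/lamp.png

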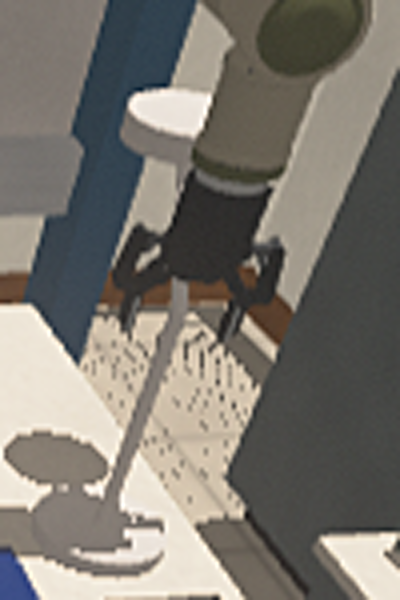

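```bash
python3 - <<'E'
from h import *
P,im=cloud('wrist0')
z=np.load('pics/wrist0.npz')['d']
for v in list(range(60,384,24)):
    print(v,[(u,*[int(t) for t in P[v,u].round(0)]) for u in range(0,512,24) if z[v,u]>0 and P[v,u,2]>30])
P,im=cloud('side0'); 
q=(P[...,2]>60)&(P[...,1]>550)
print([(u,v,*P[v,u].round(0)) for v in range(0,384,16) for u in range(0,512,16) if q[v,u]])
E
```

```text
60 []
84 []
108 []
132 []
156 []
180 [(240, 213, 679, 33)]
204 [(240, 213, 682, 108)]
228 [(240, 213, 684, 157)]
252 [(240, 214, 685, 191)]
276 [(240, 214, 686, 217), (360, 208, 739, 252), (384, 203, 746, 262)]
300 [(240, 215, 686, 236), (360, 217, 737, 254), (384, 202, 741, 276), (408, 208, 750, 271)]
324 [(0, 296, 371, 49), (24, 170, 637, 289), (240, 216, 687, 252), (264, 391, 655, 33), (288, 390, 684, 43), (312, 391, 710, 52), (384, 208, 739, 279), (408, 201, 744, 289), (432, 203, 750, 289), (480, 206, 763, 290)]
348 [(0, 171, 636, 298), (24, 173, 641, 297), (48, 178, 643, 293), (72, 176, 654, 298), (216, 159, 703, 331), (240, 216, 687, 266), (384, 192, 732, 305), (408, 195, 738, 304), (432, 201, 746, 299), (456, 209, 754, 294), (480, 209, 760, 295), (504, 207, 764, 298)]
372 [(0, 172, 642, 306), (24, 180, 637, 298), (48, 183, 643, 297), (72, 186, 647, 294), (96, 175, 668, 311), (120, 175, 674, 312), (216, 168, 700, 326), (240, 189, 697, 305), (264, 191, 703, 305), (288, 193, 708, 305), (312, 194, 714, 305), (360, 190, 725, 312), (384, 192, 730, 311), (408, 194, 735, 311), (432, 2
[... 3446 characters left out ...]
oat64(514.0)), (496, 352, np.float64(205.0), np.float64(720.0), np.float64(515.0)), (16, 368, np.float64(869.0), np.float64(561.0), np.float64(129.0)), (32, 368, np.float64(839.0), np.float64(560.0), np.float64(130.0)), (48, 368, np.float64(811.0), np.float64(557.0), np.float64(129.0)), (64, 368, np.float64(781.0), np.float64(556.0), np.float64(131.0)), (432, 368, np.float64(238.0), np.float64(694.0), np.float64(440.0)), (448, 368, np.float64(234.0), np.float64(712.0), np.float64(473.0)), (464, 368, np.float64(227.0), np.float64(723.0), np.float64(492.0)), (480, 368, np.float64(221.0), np.float64(733.0), np.float64(510.0)), (496, 368, np.float64(210.0), np.float64(734.0), np.float64(514.0))]
```

The nets aren't needed so far: colour and depth separate the two dark shelf cases from the red ones. The lamp's pole at (215,686) stands between the open fingers, so I back out up and forward first.

apply_moves(motion=[{"slide": [0.015,-0.004,0.025],"rotation": [0,0,0]},{"slide": [0.045,-0.012,0.055],"rotation": [0,0,0]},{"slide": [0.08,-0.025,0.085],"rotation": [0,0,0]},{"slide": [0.11,-0.055,0.105],"rotation": [0,0,-4]},{"slide": [0.13,-0.095,0.11],"rotation": [0,0,-12]},{"slide": [0.15,-0.14,0.11],"rotation": [0,0,-20]},{"slide": [0.165,-0.185,0.11],"rotation": [0,0,-28]},{"slide": [0.18,-0.23,0.11],"rotation": [0,0,-36]}])

```text
clock: 0.95
tool_pos: [380.1, 464.9, 341.2]
orientation: [0.441, 0.898, -0.0, -0.0]
force: [0.6, 0.4, -0.8]
grip_width: 1.003
```

apply_moves(motion=[{"slide": [0.014,-0.047,0],"rotation": [0,0,-8]},{"slide": [0.028,-0.094,0],"rotation": [0,0,-16]},{"slide": [0.042,-0.141,0],"rotation": [0,0,-24]},{"slide": [0.056,-0.188,0],"rotation": [0,0,-32]},{"slide": [0.072,-0.235,0],"rotation": [0,0,-40]},{"slide": [0.09,-0.281,0],"rotation": [0,0,-43.7]},{"slide": [0.11,-0.326,0],"rotation": [0,0,-43.7]},{"slide": [0.13,-0.37,0],"rotation": [0,0,-43.7]}], claw=1)

```text
clock: 1.75
tool_pos: [509.8, 95.1, 341.5]
orientation: [0.741, 0.671, 0.0, -0.0]
force: [0.2, 0.7, -0.1]
grip_width: 0.001
```

```bash
python3 - <<'E'
from h import *
s=sense(); print(s['tool_pos'],s['orientation'],s['grip_width'])
shot('wrist','wrist1')
P,im=cloud('wrist1')
z=P[...,2]; g=im.astype(int)
m=(np.abs(z-110)<6)&(g.min(-1)>140)
print('shelf z',np.median(z[m]))
for nm,lo,hi in [('tops',125,165)]:
    d=(z>lo)&(z<hi)&(g.max(-1)<100)
    n,l,s,c=cv2.connectedComponentsWithStats(d.astype(np.uint8))
    for i in range(1,n):
        if s[i,4]>300:
            q=P[l==i]; t=q[q[:,2]>np.percentile(q[:,2],90)-5]; print(s[i],np.median(t[:,2]).round(1),cv2.minAreaRect(t[:,:2].astype(np.float32)))
E
```

```text
[509.76612037  95.12382845 341.47255663] [ 7.41168017e-01  6.71319534e-01  2.28216583e-04 -3.45391414e-05] 0.0008903877811302865
shelf z 109.83703026452434
[ 238    0  127   71 4955] 149.4 ((567.7401733398438, 201.56204223632812), (57.086055755615234, 109.08308410644531), 81.69781494140625)
[ 244  156  109   87 8902] 150.0 ((554.2474365234375, 41.055503845214844), (89.15501403808594, 109.14644622802734), 84.39247131347656)
[382 186  31  32 364] 145.0 ((657.0390014648438, 29.387685775756836), (35.00716018676758, 11.297513961791992), 53.93648147583008)
[ 287  263   77   40 2172] 143.4 ((579.7410888671875, -65.57298278808594), (41.28909683227539, 85.65885162353516), 83.91738891601562)
```

View pics/wrist1.png

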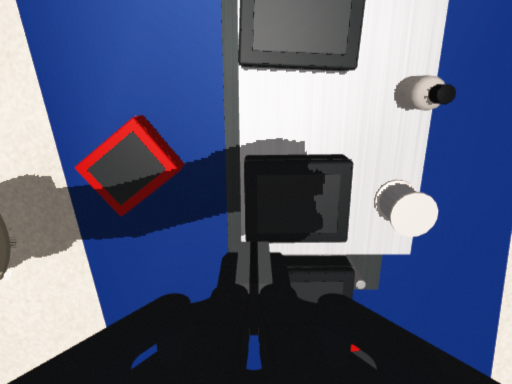

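```bash
cat > ms.py <<'E'
from h import *
import sys
def meas(cam,f,lo=125,hi=165,minpx=300):
    s=sense(); print(s['tool_pos'].round(1),s['force'].round(1))
    shot(cam,f); P,im=cloud(f); z=P[...,2]; g=im.astype(int)
    m=(np.abs(z-110)<6)&(g.min(-1)>140); print('shelf z',np.median(z[m]).round(2))
    d=(z>lo)&(z<hi)&(g.max(-1)<100)&(P[...,0]>430)&(P[...,0]<680)
    n,l,st,c=cv2.connectedComponentsWithStats(d.astype(np.uint8))
    for i in range(1,n):
        if st[i,4]>minpx:
            q=P[l==i]; t=q[q[:,2]>np.percentile(q[:,2],90)-5]; r=cv2.minAreaRect(t[:,:2].astype(np.float32)); print(st[i],np.median(t[:,2]).round(1),np.round(r[0],1),np.round(r[1],1),round(r[2],2))
    return P,im
if __name__=='__main__': meas(sys.argv[1],sys.argv[2])
E
python3 - <<'E'
from ms import *
P,im=meas('wrist','wrist2')
z=P[...,2]; g=im.astype(int)
m=(np.abs(z-110)<4)&(g.min(-1)>140); q=P[m]
# shelf -y edge
vals=[]
for x0 in range(500,690,10):
    k=q[np.abs(q[:,0]-x0)<3]
    if len(k)>20: vals.append((x0,k[:,1].min().round(1)))
print(vals)
m=(z>136)&(z<150)&(g.min(-1)>110)&(P[...,1]<-10); print(P[m].round(0)[::4])
E
```

```text
[512.5  86.9 342.1] [ 2.5 -6.   0.9]
shelf z 108.64
[ 232    0  126   61 4459] 148.7 [561.8 209.1] [ 47.4 109.1] 83.24
[ 240  148  109   87 9024] 148.8 [549.8  53.9] [ 88.9 109.1] 84.78
[379 178  31  32 341] 143.0 [653.2  44.5] [34.8 12.7] 48.64
[ 285  256   77   47 2516] 141.6 [577.2 -58.2] [51.5 85.1] 84.39
[(500, np.float64(-12.9)), (510, np.float64(-14.0)), (520, np.float64(-23.2)), (530, np.float64(-24.5)), (540, np.float64(-25.1)), (550, np.float64(-26.4)), (560, np.float64(-27.3)), (570, np.float64(-27.8)), (580, np.float64(-28.3)), (590, np.float64(-30.0)), (600, np.float64(-30.6)), (610, np.float64(-32.0)), (620, np.float64(-32.9)), (630, np.float64(-34.6)), (640, np.float64(-35.6)), (650, np.float64(-36.1)), (660, np.float64(-35.9)), (670, np.float64(-37.2)), (680, np.float64(-38.6))]
[[615. -49. 140.]
 [619. -50. 140.]
 [616. -49. 142.]
 [613. -51. 141.]
 [617. -49. 144.]
 [611. -51. 143.]
 [616. -52. 142.]
 [621. -53. 142.]
 [615. -53. 142.]
 [619. -53. 143.]
 [614. -54. 143.]
 [618. -55. 142.]
 [613. -55. 142.]
 [617. -55. 144.]
 [612. -57. 140.]
 [616. -57. 142.]
 [613. -58. 142.]
 [617. -58. 143.]]
```

apply_moves(motion=[{"slide": [0.008,-0.03,0],"rotation": [0,0,0]},{"slide": [0.018,-0.07,-0.01],"rotation": [0,0,0]},{"slide": [0.029,-0.115,-0.03],"rotation": [0,0,0]},{"slide": [0.038,-0.15,-0.065],"rotation": [0,0,0]},{"slide": [0.043,-0.17,-0.105],"rotation": [0,0,0]},{"slide": [0.045,-0.175,-0.145],"rotation": [0,0,0]},{"slide": [0.045,-0.175,-0.17],"rotation": [0,0,0]},{"slide": [0.045,-0.175,-0.18],"rotation": [0,0,0]}])

```text
clock: 2.65
tool_pos: [553.2, -77.7, 158.7]
orientation: [0.741, 0.671, -0.002, -0.001]
force: [0.6, 0.7, 0.7]
grip_width: -0.003
```

```bash
python3 - <<'E'
from ms import *
for k in range(2):
    P,im=meas('side','s%d'%k)
c=cv2.cvtColor(im,cv2.COLOR_RGB2BGR)[120:270,140:300]
cv2.imwrite('pics/s1b.png',cv2.resize(c,None,fx=3.7,fy=3.7,interpolation=cv2.INTER_CUBIC))
E
```

```text
[553.2 -77.7 158.7] [0.6 0.7 0.7]
shelf z 109.12
[245  68  39  29 381] 159.6 [ 535.9 -594.1] [ 87.3 202.2] 50.56
[212 151  45  29 898] 141.9 [553.4 -83. ] [105.7 113.5] 84.77
[ 205  178   48   32 1216] 149.0 [550.6  50.7] [ 94.4 110.2] 84.24
[ 185  222   56   40 1689] 149.2 [564.4 228. ] [ 91.9 110.4] 82.62
[553.3 -77.5 158.7] [-0.5  0.1 -0.3]
shelf z 109.09
[245  67  40  30 375] 158.7 [ 536.8 -593. ] [ 84.7 198.4] 50.09
[212 151  45  28 890] 141.8 [555.6 -83.1] [107.  117.5] 85.58
[ 205  178   48   32 1217] 149.1 [550.5  51. ] [ 94.  109.5] 84.74
[ 185  222   56   40 1693] 149.2 [564.1 228.3] [ 92.1 109.8] 81.82
```

View pics/s1b.png

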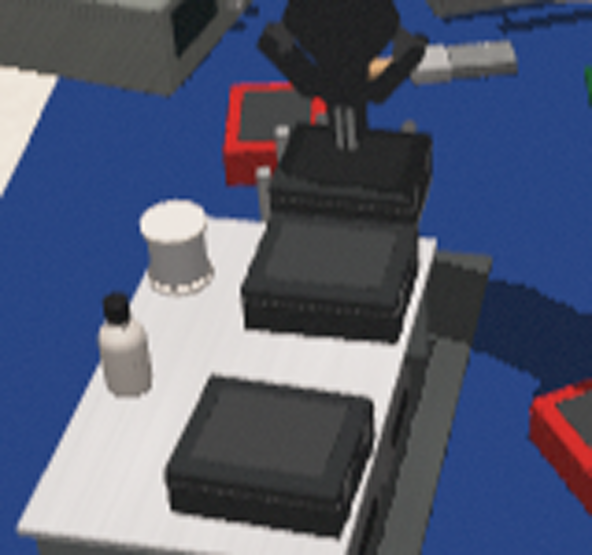

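apply_moves(motion=[{"slide": [0.001,0,-0.006],"rotation": [0,0,0]},{"slide": [0.001,0,-0.011],"rotation": [0,0,0]},{"slide": [0.001,0,-0.015],"rotation": [0,0,0]},{"slide": [0.001,0,-0.019],"rotation": [0,0,0]},{"slide": [0.001,0,-0.024],"rotation": [0,0,0]},{"slide": [0.001,0,-0.029],"rotation": [0,0,0]},{"slide": [0.001,0,-0.034],"rotation": [0,0,0]},{"slide": [0.001,0,-0.039],"rotation": [0,0,0]}])

```text
clock: 3.55
tool_pos: [555.9, -77.8, 123.4]
orientation: [0.741, 0.671, 0.001, 0.0]
force: [-4.4, 1.4, 15.0]
grip_width: -0.004
```

apply_moves(motion=[{"slide": [0,0,-0.004],"rotation": [0,0,0]},{"slide": [0,0,-0.008],"rotation": [0,0,0]},{"slide": [0,0,-0.011],"rotation": [0,0,0]},{"slide": [0,0,-0.0125],"rotation": [0,0,0]},{"slide": [0,0,-0.0125],"rotation": [0,0,0]},{"slide": [0,0,-0.013],"rotation": [0,0,0]},{"slide": [0,0,-0.013],"rotation": [0,0,0]},{"slide": [0,0,-0.013],"rotation": [0,0,0]}])

```text
clock: 4.35
tool_pos: [555.9, -77.8, 110.2]
orientation: [0.741, 0.671, 0.001, 0.0]
force: [-3.1, 1.2, 10.8]
grip_width: -0.002
```

```bash
python3 -c "
from h import *
for i in range(3): s=sense(); print(s['tool_pos'].round(2),s['force'].round(1))"
```

```text
[555.87 -77.78 110.25] [-3.1  1.2 10.8]
[555.87 -77.78 110.25] [-3.1  1.2 10.8]
[555.87 -77.78 110.25] [-3.1  1.2 10.8]
```

apply_moves(motion=[{"slide": [0,0,-0.0008],"rotation": [0,0,0]},{"slide": [0,0,-0.0008],"rotation": [0,0,0]},{"slide": [0,0,0.01],"rotation": [0,0,0]},{"slide": [0,0,0.04],"rotation": [0,0,0]},{"slide": [0,0.015,0.08],"rotation": [0,0,0]},{"slide": [-0.002,0.05,0.11],"rotation": [0,0,0]},{"slide": [-0.003,0.09,0.12],"rotation": [0,0,0]},{"slide": [-0.004,0.11,0.12],"rotation": [0,0,0]}])

```text
clock: 5.15
tool_pos: [552.3, 35.5, 231.6]
orientation: [0.74, 0.672, 0.002, 0.0]
force: [0.2, -0.3, -0.9]
grip_width: 0.001
```

```bash
python3 - <<'E'
from ms import *
b=np.array([554.5,-78.]); a=np.radians(-5.6); ex=np.array([np.cos(a),np.sin(a)]); ey=np.array([-ex[1],ex[0]])
for cam in ['wrist','side','scene']:
    P,im=meas(cam,'l1'+cam)
    Q=P[...,:2]-b; sx=Q@ex; sy=Q@ey; z=P[...,2]
    c=(np.abs(sx)<45)&(np.abs(sy)<35)&(np.abs(z-110)<12)
    s=(np.abs(sx-70)<15)&(sy>55)&(sy<80)&(np.abs(z-110)<12)
    s2=(sx>-70)&(sx<60)&(sy>190)&(sy<235)&(np.abs(z-110)<6)
    print(cam,'col',np.median(z[c]).round(2),c.sum(),'shelf',np.median(z[s]).round(2),s.sum(),np.median(z[s2]).round(2),s2.sum())
E
```

```text
[552.3  35.5 231.6] [ 0.2 -0.3 -0.9]
shelf z 107.73
[405   0  41  36 754] 146.9 [666.2 143.2] [ 5.8 22.4] 36.11
[  164   112   169   130 20472] 147.9 [550.8  52.7] [ 89.7 110.2] 85.1
[378 158  44  51 754] 145.0 [651.6  43. ] [34.4 12.9] 56.35
wrist col 107.3 756 shelf 107.61 953 107.79 12136
[551.7  38.2 230.5] [-0.3  2.9 -1. ]
shelf z 109.06
[242  63  42  34 390] 159.2 [ 546.5 -613.4] [ 87.6 245. ] 44.99
[ 205  178   48   32 1216] 149.0 [549.9  51.2] [ 93.6 112.4] 83.63
[ 185  222   56   41 1683] 149.3 [564.5 228.9] [ 93.1 108.9] 82.32
side col 108.54 422 shelf 108.68 59 108.94 430
[551.5  35.8 230.1] [-0.1 -0.1 -0.9]
shelf z 111.92
[ 20 187  79  39 779] 160.3 [ 558.8 -619.4] [ 45.5 224.2] 33.39
[259 187  28  28 753] 151.9 [553.6  51.1] [ 88.6 110.9] 84.44
[311 187  31  29 767] 152.3 [567.7 229.3] [ 90.2 110.4] 82.32
scene col 111.62 362 shelf 111.36 58 112.05 359
```

View pics/l1wrist.png

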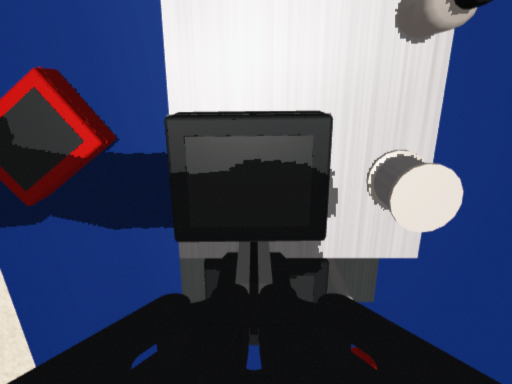

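apply_moves(motion=[{"slide": [0.002,0.025,0],"rotation": [0,0,0]},{"slide": [0.004,0.06,0],"rotation": [0,0,0]},{"slide": [0.006,0.08,-0.02],"rotation": [0,0,0]},{"slide": [0.0075,0.09,-0.05],"rotation": [0,0,0]},{"slide": [0.0075,0.091,-0.08],"rotation": [0,0,0]},{"slide": [0.0075,0.091,-0.1],"rotation": [0,0,0]},{"slide": [0.0075,0.091,-0.109],"rotation": [0,0,0]},{"slide": [0.0075,0.091,-0.112],"rotation": [0,0,0]}], claw=0)

```text
clock: 6.1
tool_pos: [559.0, 121.5, 116.6]
orientation: [0.742, 0.671, -0.001, 0.0]
force: [0.1, -0.0, -1.0]
grip_width: 0.499
```

```bash
python3 - <<'E'
from ms import *
P,im=meas('side','b0')
s=sense(); print(s['tool_pos'],s['grip_width'])
c=cv2.cvtColor(im,cv2.COLOR_RGB2BGR)[120:270,140:300]
cv2.imwrite('pics/b0b.png',cv2.resize(c,None,fx=3.7,fy=3.7,interpolation=cv2.INTER_CUBIC))
E
```

```text
[559.  121.5 116.6] [ 0.1 -0.  -1. ]
shelf z 109.18
[250  79  34  18 312] 158.2 [ 499.9 -547.6] [ 63.6 120.3] 75.23
[ 185  222   56   40 1686] 149.3 [564.2 228.5] [ 92.5 110. ] 82.49
[559.17050503 121.82775601 116.97448906] 0.49972047572984535
```

View pics/b0b.png

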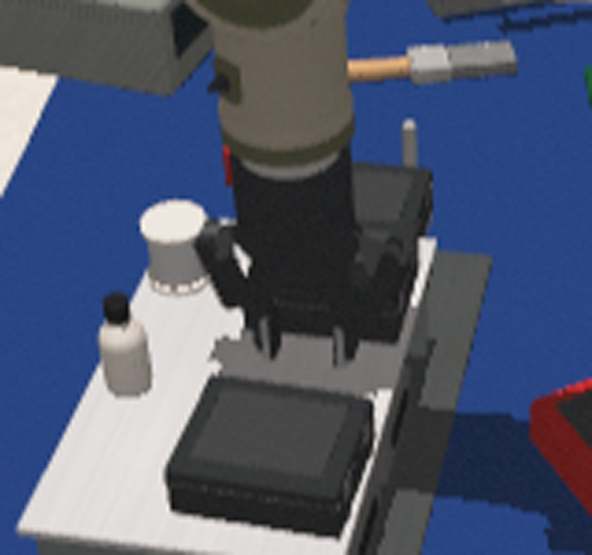

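apply_moves(motion=[{"slide": [-0.0005,-0.005,0],"rotation": [0,0,0]},{"slide": [-0.0012,-0.012,0],"rotation": [0,0,0]},{"slide": [-0.0019,-0.019,0],"rotation": [0,0,0]},{"slide": [-0.0028,-0.029,0],"rotation": [0,0,0]},{"slide": [-0.0039,-0.04,0],"rotation": [0,0,0]},{"slide": [-0.005,-0.051,0],"rotation": [0,0,0]},{"slide": [-0.006,-0.061,0],"rotation": [0,0,0]},{"slide": [-0.007,-0.071,0],"rotation": [0,0,0]}])

```text
clock: 6.95
tool_pos: [551.9, 51.0, 117.3]
orientation: [0.741, 0.671, -0.0, -0.0]
force: [0.3, 3.2, 1.4]
grip_width: 0.498
```

```bash
python3 - <<'E'
from ms import *
P,im=meas('side','b1'); P,im=meas('scene','b1s')
P,im=meas('wrist','b1w')
E
```

```text
[551.9  51.  117.3] [0.3 3.2 1.4]
shelf z 109.14
[249  77  36  20 326] 157.3 [ 503.1 -555.9] [ 65.7 132.9] 70.78
[210 170  47  31 529] 150.6 [542.6  11.9] [107.8 101.7] 83.95
[ 185  222   56   40 1691] 149.2 [564.4 228.6] [ 92.9 110.3] 82.29
[551.6  48.9 117.4] [-0.3 -0.9  0.3]
shelf z 111.83
[ 20 184  79  43 783] 160.0 [ 553.7 -617.5] [ 61.8 229.8] 37.94
[242 186  34  29 776] 151.9 [546.8   2.9] [104.  113.1] 86.5
[311 187  31  29 765] 152.3 [568.4 227.8] [ 88.6 110.6] 82.05
[551.6  49.6 117.3] [-0.1 -0.1 -0.8]
shelf z 108.8
[ 467  245   45  115 3075] 147.7 [646.6  33.3] [23.4  7.8] 85.59
[  122   246   264   124 14083] 158.3 [552.5  52.7] [25.6 87.1] 84.43
```

View pics/b1w.png

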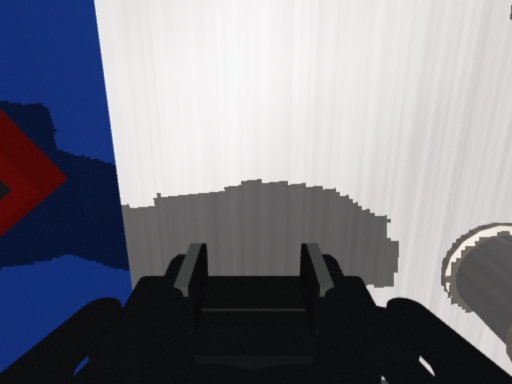

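apply_moves(motion=[{"slide": [-0.0004,-0.004,0],"rotation": [0,0,0]},{"slide": [-0.001,-0.01,0],"rotation": [0,0,0]},{"slide": [-0.0017,-0.018,0],"rotation": [0,0,0]},{"slide": [-0.0026,-0.027,0],"rotation": [0,0,0]},{"slide": [-0.0036,-0.037,0],"rotation": [0,0,0]},{"slide": [-0.0046,-0.047,0],"rotation": [0,0,0]},{"slide": [-0.0054,-0.055,0],"rotation": [0,0,0]},{"slide": [-0.0061,-0.062,0],"rotation": [0,0,0]}])

```text
clock: 7.9
tool_pos: [545.7, -11.1, 117.2]
orientation: [0.742, 0.671, -0.0, -0.0]
force: [-0.0, 1.6, -1.0]
grip_width: 0.499
```

```bash
python3 - <<'E'
from ms import *
P,im=meas('side','b2')
P,im=meas('scene','b2s')
c=cv2.cvtColor(im,cv2.COLOR_RGB2BGR)[150:270,190:350]
cv2.imwrite('pics/b2b.png',cv2.resize(c,None,fx=4,fy=4,interpolation=cv2.INTER_CUBIC))
E
```

```text
[545.7 -11.1 117.2] [-0.   1.6 -1. ]
shelf z 109.03
[249  78  36  20 328] 159.6 [ 500.9 -548.8] [ 58.9 123. ] 71.68
[216 157  45  29 505] 150.0 [534.3 -51.7] [112.8  97.5] 83.97
[ 185  222   56   40 1689] 149.2 [564.2 228.5] [ 93.9 109.6] 82.25
[545.6 -12.3 117.3] [ 0.1 -1.  -0.3]
shelf z 111.95
[ 20 184  79  43 781] 160.5 [ 554.  -616.6] [ 64.2 230.1] 38.48
[223 186  35  29 746] 151.6 [542.2 -62.9] [ 97.3 110.6] 88.05
[311 187  31  29 772] 152.2 [568.1 228.1] [ 87.8 110.3] 81.49
```

View pics/b2b.png

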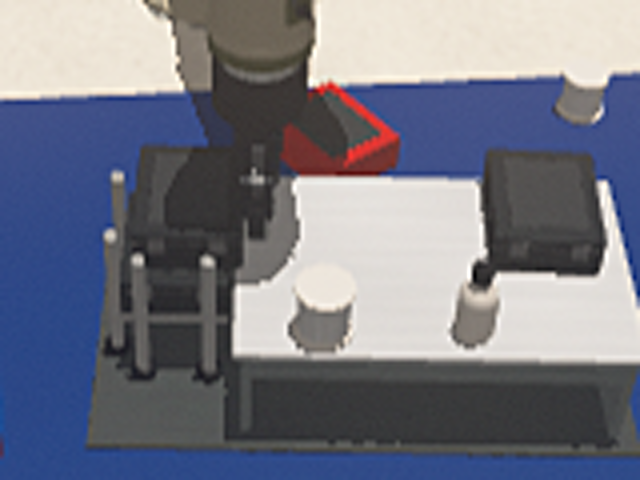

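apply_moves(motion=[{"slide": [-0.0002,-0.002,0],"rotation": [0,0,0]},{"slide": [-0.0004,-0.0035,0],"rotation": [0,0,0]},{"slide": [-0.0005,-0.005,0],"rotation": [0,0,0]},{"slide": [-0.0006,-0.006,0],"rotation": [0,0,0]},{"slide": [-0.0007,-0.007,0],"rotation": [0,0,0]},{"slide": [-0.0008,-0.008,0],"rotation": [0,0,0]},{"slide": [-0.0008,-0.008,0],"rotation": [0,0,0]},{"slide": [-0.0008,-0.008,0],"rotation": [0,0,0]}])

```text
clock: 8.8
tool_pos: [545.1, -18.2, 117.3]
orientation: [0.741, 0.671, -0.0, 0.0]
force: [0.4, 0.6, -0.7]
grip_width: 0.501
```

apply_moves(motion=[{"slide": [-0.0001,-0.001,0],"rotation": [0,0,0]},{"slide": [-0.0002,-0.002,0],"rotation": [0,0,0]},{"slide": [-0.0003,-0.003,0],"rotation": [0,0,0]},{"slide": [-0.0003,-0.0035,0],"rotation": [0,0,0]},{"slide": [-0.0004,-0.004,0],"rotation": [0,0,0]},{"slide": [-0.0004,-0.0045,0],"rotation": [0,0,0]},{"slide": [-0.0004,-0.0045,0],"rotation": [0,0,0]},{"slide": [-0.0004,-0.0045,0],"rotation": [0,0,0]}])

```text
clock: 9.6
tool_pos: [544.7, -22.6, 117.3]
orientation: [0.741, 0.671, -0.0, 0.0]
force: [0.1, 0.7, -0.8]
grip_width: 0.499
```

apply_moves(motion=[{"slide": [-0.0001,-0.0007,0],"rotation": [0,0,0]},{"slide": [-0.0001,-0.0014,0],"rotation": [0,0,0]},{"slide": [-0.0002,-0.002,0],"rotation": [0,0,0]},{"slide": [-0.0002,-0.0025,0],"rotation": [0,0,0]},{"slide": [-0.0003,-0.003,0],"rotation": [0,0,0]},{"slide": [-0.0003,-0.003,0],"rotation": [0,0,0]},{"slide": [-0.0003,-0.003,0],"rotation": [0,0,0]},{"slide": [-0.0003,-0.003,0],"rotation": [0,0,0]}])

```text
clock: 10.4
tool_pos: [544.5, -23.6, 117.3]
orientation: [0.741, 0.672, 0.001, -0.001]
force: [-0.1, 8.1, 1.1]
grip_width: 0.5
```

```bash
python3 - <<'E'
from ms import *
P,im=meas('scene','b3s')
c=cv2.cvtColor(im,cv2.COLOR_RGB2BGR)[170:240,205:275]
cv2.imwrite('pics/b3b.png',cv2.resize(c,None,fx=8,fy=8,interpolation=cv2.INTER_CUBIC))
P,im=meas('side','b3')
c=cv2.cvtColor(im,cv2.COLOR_RGB2BGR)[130:200,190:290]
cv2.imwrite('pics/b3c.png',cv2.resize(c,None,fx=7,fy=7,interpolation=cv2.INTER_CUBIC))
E
```

```text
[544.5 -23.6 117.3] [-0.1  8.1  1.1]
shelf z 111.9
[ 20 184  79  43 786] 160.3 [ 554.2 -616.4] [ 64.4 230.2] 38.61
[216 186  38  29 758] 151.5 [550.5 -69.2] [106.4 132.9] 84.2
[311 187  31  29 769] 152.4 [568.9 228.4] [ 89.8 109.8] 81.26
[544.4 -23.6 117.3] [-0.   7.9  1. ]
shelf z 109.07
[249  78  36  19 324] 157.1 [ 496.2 -550.7] [ 62.1 122.2] 78.26
[216 155  46  29 502] 150.0 [538.1 -61. ] [106.6 107.6] 86.46
[ 185  222   56   40 1688] 149.1 [564.6 228. ] [ 92.8 110.1] 81.0
```

View pics/b3b.png

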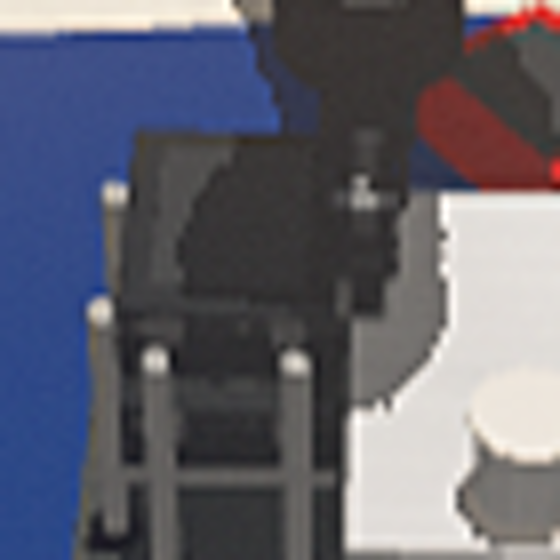

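View pics/b3c.png

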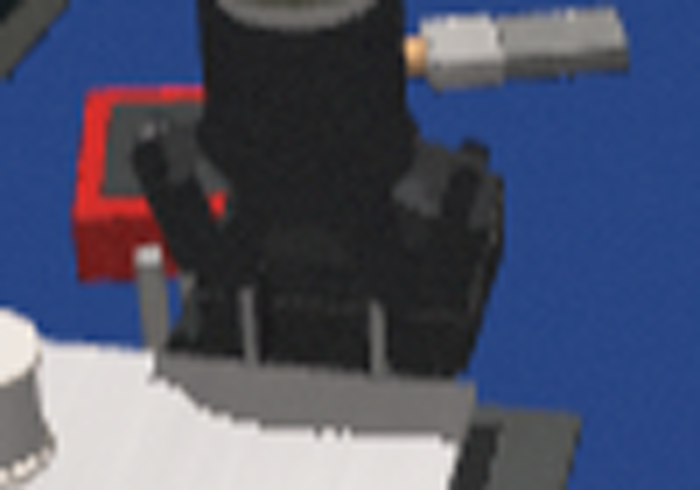

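apply_moves(motion=[{"slide": [0,-0.0006,0],"rotation": [0,0,0]},{"slide": [0,-0.0006,0],"rotation": [0,0,0]},{"slide": [0.0008,0.006,0],"rotation": [0,0,0]},{"slide": [0.0015,0.015,0.005],"rotation": [0,0,0]},{"slide": [0.0015,0.015,0.035],"rotation": [0,0,0]},{"slide": [-0.003,0.013,0.06],"rotation": [0,0,0]},{"slide": [-0.02,0.002,0.07],"rotation": [0,0,0]},{"slide": [-0.05,-0.02,0.07],"rotation": [0,0,0]}])

```text
clock: 11.3
tool_pos: [496.6, -44.6, 188.9]
orientation: [0.74, 0.672, 0.002, 0.002]
force: [-1.3, -0.8, -0.5]
grip_width: 0.499
```

apply_moves(motion=[{"slide": [-0.03,-0.018,0],"rotation": [0,0,0]},{"slide": [-0.039,-0.023,-0.005],"rotation": [0,0,0]},{"slide": [-0.04,-0.023,-0.02],"rotation": [0,0,0]},{"slide": [-0.04,-0.023,-0.04],"rotation": [0,0,0]},{"slide": [-0.04,-0.023,-0.058],"rotation": [0,0,0]},{"slide": [-0.04,-0.023,-0.068],"rotation": [0,0,0]},{"slide": [-0.04,-0.023,-0.07],"rotation": [0,0,0]},{"slide": [-0.04,-0.023,-0.07],"rotation": [0,0,0]}], claw=1)

```text
clock: 12.1
tool_pos: [454.6, -68.6, 117.3]
orientation: [0.741, 0.671, -0.0, -0.0]
force: [-0.7, -0.2, 0.6]
grip_width: -0.0
```

```bash
python3 - <<'E'
from ms import *
P,im=meas('scene','c0s')
c=cv2.cvtColor(im,cv2.COLOR_RGB2BGR)[170:240,205:275]
cv2.imwrite('pics/c0b.png',cv2.resize(c,None,fx=8,fy=8,interpolation=cv2.INTER_CUBIC))
P,im=meas('side','c0')
c=cv2.cvtColor(im,cv2.COLOR_RGB2BGR)[130:200,190:290]
cv2.imwrite('pics/c0c.png',cv2.resize(c,None,fx=7,fy=7,interpolation=cv2.INTER_CUBIC))
E
```

```text
[454.6 -68.6 117.3] [-0.7 -0.2  0.6]
shelf z 111.78
[217 183  31  32 778] 151.3 [531.5 -75.4] [ 89.3 127.9] 84.48
[ 20 187  79  40 767] 160.1 [ 558.2 -620.4] [ 44.6 223.9] 32.29
[311 187  31  29 768] 152.4 [568.1 227.9] [ 87.9 110.9] 82.14
[454.7 -68.6 117.6] [ 0.1  0.3 -0.4]
shelf z 109.0
[ 218  152   58   28 1043] 148.4 [513.8 -72.5] [ 96.3 156.4] 82.41
[ 185  222   56   41 1695] 149.3 [564.8 228.9] [ 92.5 109.7] 81.98
```

View pics/c0b.png

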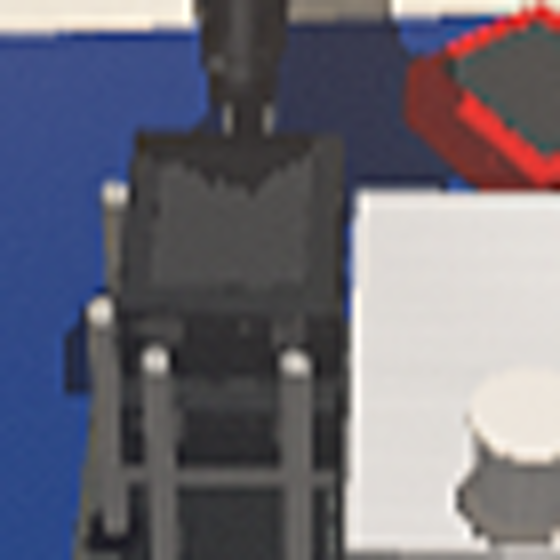

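View pics/c0c.png

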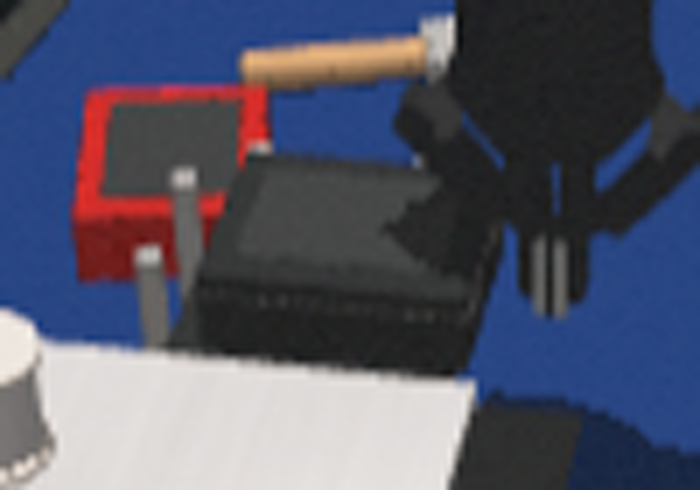

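apply_moves(motion=[{"slide": [0.004,-0.0004,0],"rotation": [0,0,0]},{"slide": [0.009,-0.0009,0],"rotation": [0,0,0]},{"slide": [0.013,-0.0013,0],"rotation": [0,0,0]},{"slide": [0.016,-0.0016,0],"rotation": [0,0,0]},{"slide": [0.019,-0.0019,0],"rotation": [0,0,0]},{"slide": [0.022,-0.0022,0],"rotation": [0,0,0]},{"slide": [0.024,-0.0024,0],"rotation": [0,0,0]},{"slide": [0.025,-0.0025,0],"rotation": [0,0,0]}])

```text
clock: 13.0
tool_pos: [479.5, -70.9, 117.2]
orientation: [0.741, 0.671, -0.0, -0.0]
force: [-2.7, 1.8, 1.3]
grip_width: 0.001
```

apply_moves(motion=[{"slide": [0.0008,-0.0001,0],"rotation": [0,0,0]},{"slide": [0.0016,-0.0002,0],"rotation": [0,0,0]},{"slide": [0.0024,-0.0003,0],"rotation": [0,0,0]},{"slide": [0.003,-0.0003,0],"rotation": [0,0,0]},{"slide": [0.0035,-0.0004,0],"rotation": [0,0,0]},{"slide": [0.004,-0.0004,0],"rotation": [0,0,0]},{"slide": [0.004,-0.0004,0],"rotation": [0,0,0]},{"slide": [0.004,-0.0004,0],"rotation": [0,0,0]}])

```text
clock: 13.8
tool_pos: [483.6, -71.4, 117.3]
orientation: [0.741, 0.671, 0.0, 0.0]
force: [-1.1, 1.0, 0.3]
grip_width: -0.003
```

apply_moves(motion=[{"slide": [0.0006,-0.0001,0],"rotation": [0,0,0]},{"slide": [0.0012,-0.0001,0],"rotation": [0,0,0]},{"slide": [0.0018,-0.0002,0],"rotation": [0,0,0]},{"slide": [0.0024,-0.0002,0],"rotation": [0,0,0]},{"slide": [0.003,-0.0003,0],"rotation": [0,0,0]},{"slide": [0.0035,-0.0003,0],"rotation": [0,0,0]},{"slide": [0.0035,-0.0003,0],"rotation": [0,0,0]},{"slide": [0.0035,-0.0003,0],"rotation": [0,0,0]}])

```text
clock: 14.6
tool_pos: [485.4, -71.6, 117.2]
orientation: [0.741, 0.671, -0.001, -0.001]
force: [-7.3, 1.2, 5.5]
grip_width: -0.003
```

apply_moves(motion=[{"slide": [0.0005,0,0],"rotation": [0,0,0]},{"slide": [0.001,0,0],"rotation": [0,0,0]},{"slide": [0.0015,0,0],"rotation": [0,0,0]},{"slide": [0.0015,0,0],"rotation": [0,0,0]},{"slide": [0.0015,0,0],"rotation": [0,0,0]},{"slide": [0.0015,0,0],"rotation": [0,0,0]},{"slide": [0.0015,0,0],"rotation": [0,0,0]},{"slide": [0.0015,0,0],"rotation": [0,0,0]}])

```text
clock: 15.4
tool_pos: [485.5, -71.5, 117.1]
orientation: [0.741, 0.671, -0.001, -0.002]
force: [-11.3, 2.1, 9.0]
grip_width: 0.001
```

```bash
python3 - <<'E'
from ms import *
P,im=meas('scene','d0s')
c=cv2.cvtColor(im,cv2.COLOR_RGB2BGR)[170:240,205:275]
cv2.imwrite('pics/d0b.png',cv2.resize(c,None,fx=8,fy=8,interpolation=cv2.INTER_CUBIC))
E
```

```text
[485.5 -71.5 117.1] [-11.3   2.1   9. ]
shelf z 111.87
[ 20 184  79  43 776] 160.0 [ 553.8 -616.1] [ 65.1 230.5] 39.11
[311 187  31  30 771] 152.2 [568.3 228.1] [ 88.8 108.8] 82.75
[216 189  32  31 766] 151.3 [555.7 -78. ] [ 89.6 112.9] 84.8
```

View pics/d0b.png

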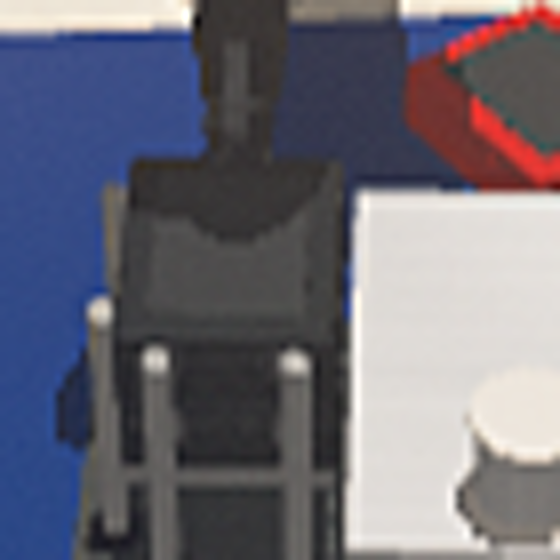

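apply_moves(motion=[{"slide": [-0.006,0,0],"rotation": [0,0,0]},{"slide": [-0.015,0.001,0.005],"rotation": [0,0,0]},{"slide": [-0.015,0.002,0.035],"rotation": [0,0,0]},{"slide": [-0.008,0.006,0.065],"rotation": [0,0,0]},{"slide": [0.02,0.025,0.07],"rotation": [0,0,0]},{"slide": [0.05,0.048,0.07],"rotation": [0,0,0]},{"slide": [0.068,0.06,0.065],"rotation": [0,0,0]},{"slide": [0.071,0.063,0.04],"rotation": [0,0,0]}])

```text
clock: 16.25
tool_pos: [563.9, -6.6, 159.3]
orientation: [0.74, 0.672, 0.003, 0.002]
force: [0.3, -0.5, -0.5]
grip_width: -0.002
```

apply_moves(motion=[{"slide": [0,-0.003,-0.02],"rotation": [0,0,0]},{"slide": [0,-0.005,-0.035],"rotation": [0,0,0]},{"slide": [0,-0.006,-0.039],"rotation": [0,0,0]},{"slide": [-0.0003,-0.009,-0.039],"rotation": [0,0,0]},{"slide": [-0.0006,-0.012,-0.039],"rotation": [0,0,0]},{"slide": [-0.0008,-0.014,-0.039],"rotation": [0,0,0]},{"slide": [-0.001,-0.0155,-0.039],"rotation": [0,0,0]},{"slide": [-0.001,-0.0165,-0.039],"rotation": [0,0,0]}])

```text
clock: 17.05
tool_pos: [558.7, -24.9, 118.8]
orientation: [0.741, 0.671, 0.001, 0.0]
force: [0.8, 3.9, 2.7]
grip_width: -0.001
```

apply_moves(motion=[{"slide": [0,-0.0005,0],"rotation": [0,0,0]},{"slide": [0,-0.001,0],"rotation": [0,0,0]},{"slide": [0,-0.0015,0],"rotation": [0,0,0]},{"slide": [0,-0.002,0],"rotation": [0,0,0]},{"slide": [0,-0.0023,0],"rotation": [0,0,0]},{"slide": [0,-0.0023,0],"rotation": [0,0,0]},{"slide": [0,-0.0023,0],"rotation": [0,0,0]},{"slide": [0,-0.0023,0],"rotation": [0,0,0]}])

```text
clock: 17.85
tool_pos: [558.7, -24.9, 118.6]
orientation: [0.74, 0.672, 0.001, -0.001]
force: [-0.5, 9.3, 4.7]
grip_width: 0.002
```

apply_moves(motion=[{"slide": [0.0005,0.005,0],"rotation": [0,0,0]},{"slide": [0.001,0.01,0.01],"rotation": [0,0,0]},{"slide": [0.001,0.01,0.035],"rotation": [0,0,0]},{"slide": [0,0.004,0.056],"rotation": [0,0,0]},{"slide": [-0.003,-0.018,0.06],"rotation": [0,0,0]},{"slide": [-0.0045,-0.042,0.058],"rotation": [0,0,0]},{"slide": [-0.005,-0.052,0.053],"rotation": [0,0,0]},{"slide": [-0.005,-0.052,0.048],"rotation": [0,0,0]}])

```text
clock: 18.65
tool_pos: [553.3, -80.9, 166.3]
orientation: [0.742, 0.67, -0.0, 0.0]
force: [-0.2, 0.8, 0.0]
grip_width: -0.0
```

```bash
python3 - <<'E'
from ms import *
P,im=meas('scene','e0s'); P,im=meas('side','e0')
c=cv2.cvtColor(im,cv2.COLOR_RGB2BGR)[130:200,190:290]
cv2.imwrite('pics/e0c.png',cv2.resize(c,None,fx=7,fy=7,interpolation=cv2.INTER_CUBIC))
print(sense()['tool_pos'])
E
```

```text
[553.3 -80.9 166.3] [-0.2  0.8  0. ]
shelf z 111.87
[ 20 184  79  43 770] 159.9 [ 554.3 -616.1] [ 66.1 230.3] 38.63
[311 187  31  29 768] 152.3 [568.6 228.2] [ 88.4 110.1] 82.02
[219 189  29  31 706] 151.4 [554.8 -77.8] [ 89.5 112.5] 84.42
[553.  -79.4 165.2] [-0.7  0.1 -0.4]
shelf z 108.98
[245  68  39  29 379] 158.9 [ 535.9 -591.5] [ 86.  201.4] 50.31
[212 151  45  28 948] 148.2 [552.8 -77.7] [ 95.4 109.2] 84.38
[ 185  222   56   40 1683] 149.2 [565.1 229.1] [ 91.3 110.8] 83.2
[552.98752466 -78.70669745 165.35013651]
```

View pics/e0c.png

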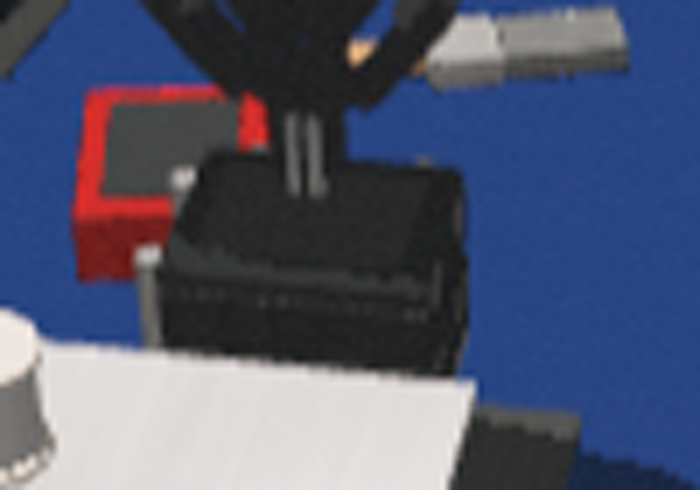

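apply_moves(motion=[{"slide": [0,0,-0.006],"rotation": [0,0,0]},{"slide": [0,0,-0.011],"rotation": [0,0,0]},{"slide": [0.0005,0,-0.015],"rotation": [0,0,0]},{"slide": [0.0005,0,-0.019],"rotation": [0,0,0]},{"slide": [0.0005,0,-0.024],"rotation": [0,0,0]},{"slide": [0.0005,0,-0.029],"rotation": [0,0,0]},{"slide": [0.0005,0,-0.034],"rotation": [0,0,0]},{"slide": [0.0005,0,-0.039],"rotation": [0,0,0]}])

```text
clock: 19.55
tool_pos: [554.0, -78.9, 127.8]
orientation: [0.741, 0.671, 0.0, -0.0]
force: [-3.1, 1.9, 13.0]
grip_width: -0.002
```

apply_moves(motion=[{"slide": [0,0,-0.005],"rotation": [0,0,0]},{"slide": [0,0,-0.01],"rotation": [0,0,0]},{"slide": [0,0,-0.014],"rotation": [0,0,0]},{"slide": [0,0,-0.016],"rotation": [0,0,0]},{"slide": [0,0,-0.0172],"rotation": [0,0,0]},{"slide": [0,0,-0.0172],"rotation": [0,0,0]},{"slide": [0,0,-0.0172],"rotation": [0,0,0]},{"slide": [0,0,-0.0172],"rotation": [0,0,0]}])

```text
clock: 20.35
tool_pos: [554.0, -78.9, 110.3]
orientation: [0.741, 0.671, 0.0, -0.0]
force: [-2.0, 1.6, 6.7]
grip_width: 0.001
```

apply_moves(motion=[{"slide": [0,0,-0.001],"rotation": [0,0,0]},{"slide": [0,0,-0.001],"rotation": [0,0,0]},{"slide": [0,0,0.008],"rotation": [0,0,0]},{"slide": [0,0,0.035],"rotation": [0,0,0]},{"slide": [0,0.015,0.075],"rotation": [0,0,0]},{"slide": [0.001,0.05,0.11],"rotation": [0,0,0]},{"slide": [0.002,0.09,0.12],"rotation": [0,0,0]},{"slide": [0.003,0.12,0.12],"rotation": [0,0,0]}])

```text
clock: 21.15
tool_pos: [557.9, 42.9, 232.5]
orientation: [0.741, 0.672, 0.002, 0.001]
force: [0.3, 0.7, 0.1]
grip_width: -0.001
```

```bash
cat > lev.py <<'E'
from ms import *
b=np.array([553.3,-79.7]); a=np.radians(-5.6); ex=np.array([np.cos(a),np.sin(a)]); ey=np.array([-ex[1],ex[0]])
for cam in ['side','scene','wrist']:
    P,im=meas(cam,'l2'+cam)
    Q=P[...,:2]-b; sx=Q@ex; sy=Q@ey; z=P[...,2]
    c=(np.abs(sx)<45)&(np.abs(sy)<35)&(np.abs(z-110)<12)
    s=(np.abs(sx)<50)&(sy>55)&(sy<90)&(np.abs(z-110)<12)
    s2=(sx>-70)&(sx<60)&(sy>180)&(sy<235)&(np.abs(z-110)<6)
    print(cam,'col',np.median(z[c]).round(2),c.sum(),'shelf',np.median(z[s]).round(2),s.sum(),np.median(z[s2]).round(2),s2.sum())
    g=im.astype(int); t=P[(np.abs(z-110)<5)&(g.max(-1)<100)&(np.abs(sx)<75)&(sy<60)&(sy>-60)]
    if len(t)>100: r=cv2.minAreaRect(t[:,:2].astype(np.float32)); print('  top rect',r)
E
python3 lev.py
```

```text
[557.9  42.9 232.5] [0.3 0.7 0.1]
shelf z 109.12
[243  66  41  31 390] 158.8 [ 540.6 -601. ] [ 87.5 218.3] 47.6
[ 185  222   56   41 1687] 149.2 [564.4 228.6] [ 93.6 109.6] 82.23
side col 108.44 443 shelf 108.64 283 109.07 586
  top rect ((558.247802734375, -79.88227844238281), (103.18765258789062, 119.5805435180664), 83.93936157226562)
[557.5  48.4 231. ] [ 0.9  4.  -0.3]
shelf z 111.85
[ 20 184  79  43 774] 159.8 [ 554.4 -616.6] [ 64.1 229.9] 38.21
[311 187  31  29 765] 152.5 [567.4 228.3] [ 88.9 109.2] 81.93
scene col 111.45 362 shelf 111.81 207 111.91 440
  top rect ((550.03857421875, -76.26299285888672), (112.41374206542969, 141.50173950195312), 84.82950592041016)
[557.2  45.8 230.6] [-0.4  0.2 -0.6]
shelf z 108.62
[398  11  39  43 748] 147.3 [667.  138.6] [ 6.6 24. ] 30.21
[372 173  46  49 796] 145.6 [653.5  38. ] [34.6 13.4] 50.12
wrist col 108.34 513 shelf 108.78 3582 108.56 14344
  top rect ((558.4608154296875, -46.51319122314453), (112.04183197021484, 127.74478912353516), 27.81804847717285)
```

View pics/l2wrist.png

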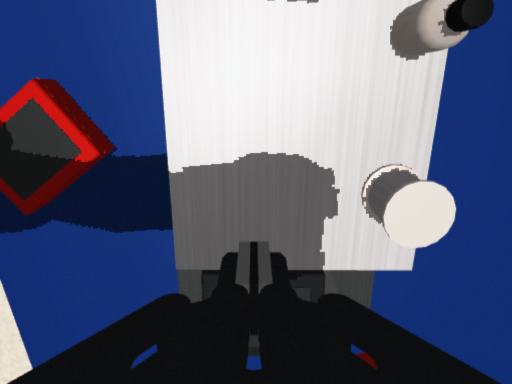

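apply_moves(motion=[{"slide": [0.002,0.03,0],"rotation": [0,0,0]},{"slide": [0.004,0.07,0],"rotation": [0,0,0]},{"slide": [0.007,0.115,0],"rotation": [0,0,0]},{"slide": [0.01,0.16,0],"rotation": [0,0,0]},{"slide": [0.013,0.205,0],"rotation": [0,0,0]},{"slide": [0.015,0.24,0],"rotation": [0,0,0]},{"slide": [0.016,0.254,-0.005],"rotation": [0,0,0]},{"slide": [0.016,0.2575,-0.02],"rotation": [0,0,0]}], claw=0)

```text
clock: 22.1
tool_pos: [573.7, 299.0, 210.2]
orientation: [0.741, 0.672, 0.001, 0.0]
force: [0.4, -0.8, -0.1]
grip_width: 0.497
```

apply_moves(motion=[{"slide": [0,0,-0.02],"rotation": [0,0,0]},{"slide": [0,0,-0.045],"rotation": [0,0,0]},{"slide": [0,0,-0.07],"rotation": [0,0,0]},{"slide": [0,0,-0.085],"rotation": [0,0,0]},{"slide": [0,0,-0.091],"rotation": [0,0,0]},{"slide": [0,0,-0.093],"rotation": [0,0,0]},{"slide": [0,-0.003,-0.093],"rotation": [0,0,0]},{"slide": [-0.0005,-0.007,-0.093],"rotation": [0,0,0]}])

```text
clock: 22.9
tool_pos: [573.0, 290.9, 118.0]
orientation: [0.741, 0.671, 0.001, 0.0]
force: [1.0, -0.7, -0.0]
grip_width: 0.499
```

```bash
python3 - <<'E'
from ms import *
P,im=meas('scene','f0s')
c=cv2.cvtColor(im,cv2.COLOR_RGB2BGR)[150:270,200:370]
cv2.imwrite('pics/f0b.png',cv2.resize(c,None,fx=4,fy=4,interpolation=cv2.INTER_CUBIC))
E
```

```text
[573.  290.9 118. ] [ 1.  -0.7 -0. ]
shelf z 111.86
[ 20 184  79  43 775] 160.8 [ 554.2 -616.7] [ 64. 230.] 38.34
[311 187  34  29 805] 152.3 [569.8 234.5] [103. 110.] 79.39
```

View pics/f0b.png

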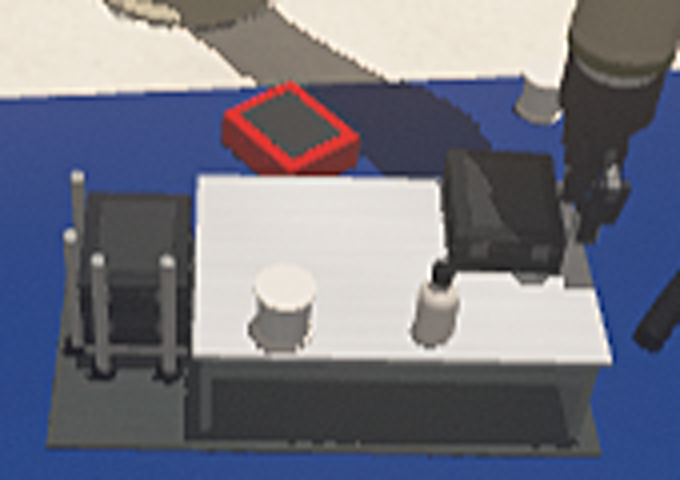

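apply_moves(motion=[{"slide": [-0.0003,-0.003,0],"rotation": [0,0,0]},{"slide": [-0.0007,-0.007,0],"rotation": [0,0,0]},{"slide": [-0.0012,-0.012,0],"rotation": [0,0,0]},{"slide": [-0.0019,-0.019,0],"rotation": [0,0,0]},{"slide": [-0.0028,-0.029,0],"rotation": [0,0,0]},{"slide": [-0.0039,-0.04,0],"rotation": [0,0,0]},{"slide": [-0.005,-0.051,0],"rotation": [0,0,0]},{"slide": [-0.0061,-0.062,0],"rotation": [0,0,0]}])

```text
clock: 23.75
tool_pos: [566.3, 227.7, 117.2]
orientation: [0.741, 0.671, -0.0, 0.0]
force: [-0.1, 1.4, 1.5]
grip_width: 0.502
```

apply_moves(motion=[{"slide": [-0.0011,-0.011,0],"rotation": [0,0,0]},{"slide": [-0.0022,-0.022,0],"rotation": [0,0,0]},{"slide": [-0.0032,-0.033,0],"rotation": [0,0,0]},{"slide": [-0.0043,-0.044,0],"rotation": [0,0,0]},{"slide": [-0.0054,-0.055,0],"rotation": [0,0,0]},{"slide": [-0.0065,-0.066,0],"rotation": [0,0,0]},{"slide": [-0.0075,-0.077,0],"rotation": [0,0,0]},{"slide": [-0.0084,-0.086,0],"rotation": [0,0,0]}])

```text
clock: 24.55
tool_pos: [557.8, 141.8, 117.1]
orientation: [0.741, 0.671, -0.0, 0.0]
force: [0.1, 2.1, 2.4]
grip_width: 0.498
```

```bash
python3 - <<'E'
from ms import *
P,im=meas('scene','g0s')
c=cv2.cvtColor(im,cv2.COLOR_RGB2BGR)[150:270,200:370]
cv2.imwrite('pics/g0b.png',cv2.resize(c,None,fx=4,fy=4,interpolation=cv2.INTER_CUBIC))
P,im=meas('side','g0')
E
```

```text
[557.8 141.8 117.1] [0.1 2.1 2.4]
shelf z 111.86
[ 20 184  79  43 775] 160.3 [ 553.7 -618. ] [ 60.7 229.4] 37.33
[270 186  35  30 798] 152.2 [555.3  96.7] [106.8 109.5] 84.94
[557.6 140.1 117.1] [-0.6 -0.8 -0.7]
shelf z 109.08
[251  81  33  16 311] 158.4 [ 491.2 -543.9] [ 53.4 112.7] 84.1
[202 190  49  34 528] 150.5 [546.5 101. ] [109.9  94.5] 82.95
```

View pics/g0b.png

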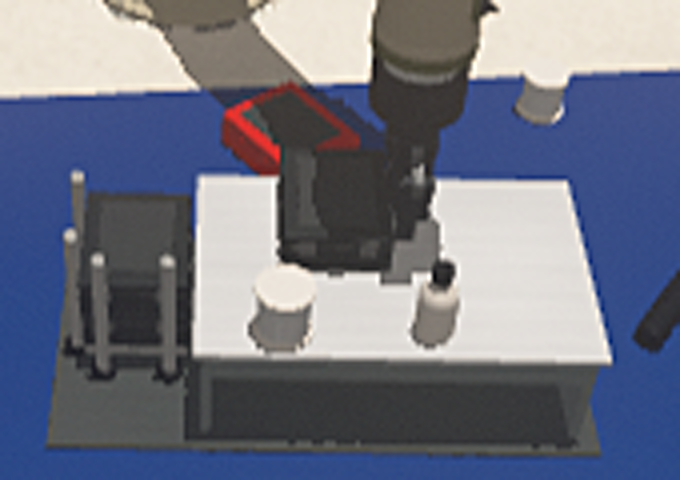

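apply_moves(motion=[{"slide": [-0.0005,-0.005,0],"rotation": [0,0,0]},{"slide": [-0.0013,-0.013,0],"rotation": [0,0,0]},{"slide": [-0.0024,-0.024,0],"rotation": [0,0,0]},{"slide": [-0.0034,-0.035,0],"rotation": [0,0,0]},{"slide": [-0.0045,-0.046,0],"rotation": [0,0,0]},{"slide": [-0.0056,-0.057,0],"rotation": [0,0,0]},{"slide": [-0.0067,-0.068,0],"rotation": [0,0,0]},{"slide": [-0.0077,-0.079,0],"rotation": [0,0,0]}])

```text
clock: 25.45
tool_pos: [550.1, 62.9, 117.1]
orientation: [0.741, 0.671, -0.0, 0.0]
force: [1.1, 1.6, -0.6]
grip_width: 0.502
```

apply_moves(motion=[{"slide": [-0.001,-0.01,0],"rotation": [0,0,0]},{"slide": [-0.002,-0.02,0],"rotation": [0,0,0]},{"slide": [-0.0029,-0.03,0],"rotation": [0,0,0]},{"slide": [-0.0039,-0.04,0],"rotation": [0,0,0]},{"slide": [-0.0049,-0.05,0],"rotation": [0,0,0]},{"slide": [-0.0059,-0.06,0],"rotation": [0,0,0]},{"slide": [-0.0067,-0.068,0],"rotation": [0,0,0]},{"slide": [-0.0073,-0.074,0],"rotation": [0,0,0]}])

```text
clock: 26.25
tool_pos: [542.7, -10.9, 117.0]
orientation: [0.741, 0.671, -0.0, 0.0]
force: [0.1, 1.2, -0.7]
grip_width: 0.5
```

```bash
python3 - <<'E'
from ms import *
P,im=meas('scene','h0s')
c=cv2.cvtColor(im,cv2.COLOR_RGB2BGR)[150:270,200:370]
cv2.imwrite('pics/h0b.png',cv2.resize(c,None,fx=4,fy=4,interpolation=cv2.INTER_CUBIC))
E
```

```text
[542.7 -10.9 117. ] [ 0.1  1.2 -0.7]
shelf z 111.92
[ 20 184  79  42 783] 160.5 [ 554.1 -616.6] [ 64.5 230.2] 38.42
[223 186  35  29 759] 151.7 [541.2 -59.9] [103.7 108.4] 88.64
```

View pics/h0b.png

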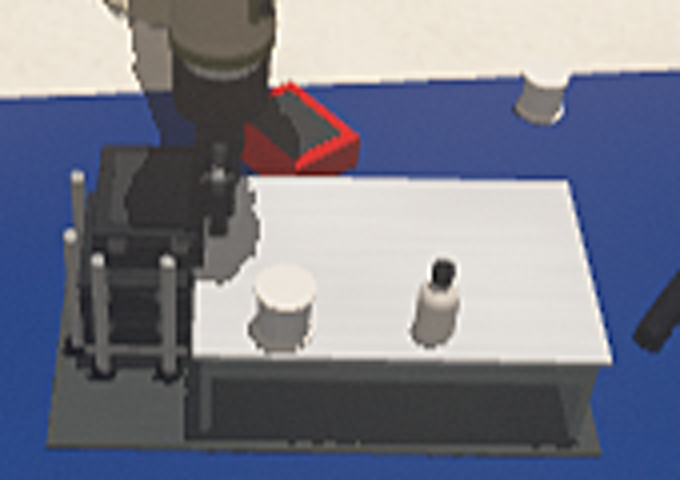

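apply_moves(motion=[{"slide": [-0.0002,-0.002,0],"rotation": [0,0,0]},{"slide": [-0.0004,-0.004,0],"rotation": [0,0,0]},{"slide": [-0.0006,-0.006,0],"rotation": [0,0,0]},{"slide": [-0.0008,-0.008,0],"rotation": [0,0,0]},{"slide": [-0.0009,-0.0095,0],"rotation": [0,0,0]},{"slide": [-0.001,-0.0105,0],"rotation": [0,0,0]},{"slide": [-0.0011,-0.0115,0],"rotation": [0,0,0]},{"slide": [-0.0012,-0.012,0],"rotation": [0,0,0]}])

```text
clock: 27.1
tool_pos: [541.7, -22.1, 117.1]
orientation: [0.741, 0.671, -0.0, 0.0]
force: [0.6, 1.7, -0.6]
grip_width: 0.498
```

apply_moves(motion=[{"slide": [-0.0001,-0.0006,0],"rotation": [0,0,0]},{"slide": [-0.0001,-0.0012,0],"rotation": [0,0,0]},{"slide": [-0.0002,-0.0018,0],"rotation": [0,0,0]},{"slide": [-0.0002,-0.0024,0],"rotation": [0,0,0]},{"slide": [-0.0003,-0.003,0],"rotation": [0,0,0]},{"slide": [-0.0003,-0.0035,0],"rotation": [0,0,0]},{"slide": [-0.0003,-0.0035,0],"rotation": [0,0,0]},{"slide": [-0.0003,-0.0035,0],"rotation": [0,0,0]}])

```text
clock: 27.9
tool_pos: [541.4, -23.3, 117.1]
orientation: [0.741, 0.672, 0.001, -0.001]
force: [-1.2, 10.1, 0.8]
grip_width: 0.503
```

apply_moves(motion=[{"slide": [0,0,0],"rotation": [0,0,0]},{"slide": [0.0004,0.003,0],"rotation": [0,0,0]},{"slide": [0.0008,0.008,0],"rotation": [0,0,0]},{"slide": [0.0015,0.015,0.005],"rotation": [0,0,0]},{"slide": [0.0015,0.015,0.035],"rotation": [0,0,0]},{"slide": [-0.003,0.013,0.06],"rotation": [0,0,0]},{"slide": [-0.02,0.002,0.07],"rotation": [0,0,0]},{"slide": [-0.05,-0.02,0.07],"rotation": [0,0,0]}])

```text
clock: 28.7
tool_pos: [493.5, -44.4, 188.7]
orientation: [0.74, 0.672, 0.002, 0.002]
force: [-0.9, -2.2, 0.2]
grip_width: 0.499
```

apply_moves(motion=[{"slide": [-0.03,-0.018,0],"rotation": [0,0,0]},{"slide": [-0.039,-0.0235,-0.005],"rotation": [0,0,0]},{"slide": [-0.04,-0.024,-0.02],"rotation": [0,0,0]},{"slide": [-0.04,-0.024,-0.04],"rotation": [0,0,0]},{"slide": [-0.04,-0.024,-0.058],"rotation": [0,0,0]},{"slide": [-0.04,-0.024,-0.068],"rotation": [0,0,0]},{"slide": [-0.039,-0.024,-0.07],"rotation": [0,0,0]},{"slide": [-0.037,-0.024,-0.07],"rotation": [0,0,0]}], claw=1)

```text
clock: 29.5
tool_pos: [454.6, -69.5, 117.1]
orientation: [0.741, 0.671, -0.0, -0.0]
force: [-0.3, 0.4, 0.3]
grip_width: -0.001
```

```bash
python3 - <<'E'
from ms import *
P,im=meas('scene','i0s')
c=cv2.cvtColor(im,cv2.COLOR_RGB2BGR)[170:240,205:275]
cv2.imwrite('pics/i0b.png',cv2.resize(c,None,fx=8,fy=8,interpolation=cv2.INTER_CUBIC))
E
```

```text
[454.6 -69.5 117.1] [-0.3  0.4  0.3]
shelf z 111.9
[217 183  31  32 782] 151.1 [531.8 -76.3] [ 89.3 126.1] 85.91
[ 20 187  79  40 775] 159.6 [ 559.4 -622.4] [ 32.5 221.9] 29.11
```

View pics/i0b.png

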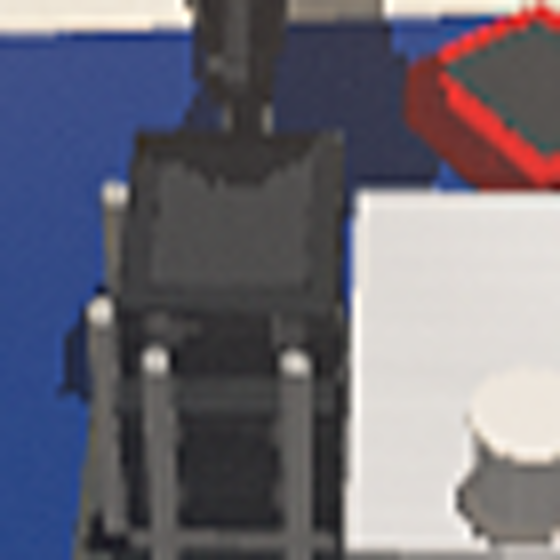

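apply_moves(motion=[{"slide": [0.004,-0.0004,0],"rotation": [0,0,0]},{"slide": [0.008,-0.0008,0],"rotation": [0,0,0]},{"slide": [0.012,-0.0012,0],"rotation": [0,0,0]},{"slide": [0.016,-0.0016,0],"rotation": [0,0,0]},{"slide": [0.02,-0.002,0],"rotation": [0,0,0]},{"slide": [0.0235,-0.0023,0],"rotation": [0,0,0]},{"slide": [0.0265,-0.0026,0],"rotation": [0,0,0]},{"slide": [0.0285,-0.0028,0],"rotation": [0,0,0]}])

```text
clock: 30.35
tool_pos: [483.1, -72.3, 117.0]
orientation: [0.741, 0.671, -0.0, -0.0]
force: [-1.8, 0.4, 1.8]
grip_width: -0.003
```

apply_moves(motion=[{"slide": [0.0007,-0.0001,0],"rotation": [0,0,0]},{"slide": [0.0014,-0.0001,0],"rotation": [0,0,0]},{"slide": [0.002,-0.0002,0],"rotation": [0,0,0]},{"slide": [0.0026,-0.0003,0],"rotation": [0,0,0]},{"slide": [0.0032,-0.0003,0],"rotation": [0,0,0]},{"slide": [0.0038,-0.0004,0],"rotation": [0,0,0]},{"slide": [0.0042,-0.0004,0],"rotation": [0,0,0]},{"slide": [0.0042,-0.0004,0],"rotation": [0,0,0]}])

```text
clock: 31.15
tool_pos: [485.3, -72.5, 116.9]
orientation: [0.741, 0.671, -0.001, -0.001]
force: [-7.6, 0.8, 4.9]
grip_width: 0.001
```

Contact again at x = 485.3, as with the first case. I'll firm it up slightly, then repeat the y push.

apply_moves(motion=[{"slide": [0.0006,0,0],"rotation": [0,0,0]},{"slide": [0.0013,0,0],"rotation": [0,0,0]},{"slide": [0.0013,0,0],"rotation": [0,0,0]},{"slide": [0.0013,0,0],"rotation": [0,0,0]},{"slide": [-0.005,0,0],"rotation": [0,0,0]},{"slide": [-0.015,0.001,0.005],"rotation": [0,0,0]},{"slide": [-0.015,0.002,0.035],"rotation": [0,0,0]},{"slide": [-0.008,0.006,0.065],"rotation": [0,0,0]}])

```text
clock: 31.95
tool_pos: [477.6, -67.3, 182.7]
orientation: [0.742, 0.671, -0.001, -0.0]
force: [1.2, 1.2, -1.0]
grip_width: 0.005
```

apply_moves(motion=[{"slide": [0.028,0.02,0.004],"rotation": [0,0,0]},{"slide": [0.058,0.043,0.004],"rotation": [0,0,0]},{"slide": [0.076,0.055,0],"rotation": [0,0,0]},{"slide": [0.079,0.058,-0.023],"rotation": [0,0,0]},{"slide": [0.079,0.057,-0.048],"rotation": [0,0,0]},{"slide": [0.079,0.055,-0.061],"rotation": [0,0,0]},{"slide": [0.079,0.053,-0.063],"rotation": [0,0,0]},{"slide": [0.0785,0.05,-0.063],"rotation": [0,0,0]}])

```text
clock: 32.75
tool_pos: [557.7, -17.2, 119.4]
orientation: [0.741, 0.671, -0.0, 0.0]
force: [0.4, -0.5, 0.6]
grip_width: -0.001
```

Contact is expected at y ≈ -24.9.

apply_moves(motion=[{"slide": [-0.0002,-0.002,0],"rotation": [0,0,0]},{"slide": [-0.0003,-0.004,0],"rotation": [0,0,0]},{"slide": [-0.0005,-0.0055,0],"rotation": [0,0,0]},{"slide": [-0.0006,-0.007,0],"rotation": [0,0,0]},{"slide": [-0.0007,-0.008,0],"rotation": [0,0,0]},{"slide": [-0.0008,-0.009,0],"rotation": [0,0,0]},{"slide": [-0.0008,-0.0095,0],"rotation": [0,0,0]},{"slide": [-0.0008,-0.0095,0],"rotation": [0,0,0]}])

```text
clock: 33.55
tool_pos: [557.1, -24.7, 119.3]
orientation: [0.741, 0.672, 0.001, -0.001]
force: [-0.0, 5.6, 4.0]
grip_width: 0.0
```

apply_moves(motion=[{"slide": [0,-0.0007,0],"rotation": [0,0,0]},{"slide": [0,-0.0013,0],"rotation": [0,0,0]},{"slide": [0,-0.0013,0],"rotation": [0,0,0]},{"slide": [0,-0.0013,0],"rotation": [0,0,0]},{"slide": [0.0004,0.004,0],"rotation": [0,0,0]},{"slide": [0.0015,0.015,0],"rotation": [0,0,0]},{"slide": [0.0035,0.035,0.02],"rotation": [0,0,0]},{"slide": [0.007,0.07,0.06],"rotation": [0,0,0]}])

```text
clock: 34.35
tool_pos: [562.2, 40.7, 175.3]
orientation: [0.742, 0.67, -0.002, -0.001]
force: [1.0, 0.8, -0.3]
grip_width: 0.001
```

apply_moves(motion=[{"slide": [0.003,0.04,0.03],"rotation": [0,0,0]},{"slide": [0.006,0.08,0.06],"rotation": [0,0,0]},{"slide": [0.009,0.115,0.085],"rotation": [0,0,0]},{"slide": [0.01,0.13,0.095],"rotation": [0,0,0]},{"slide": [0.01,0.13,0.095],"rotation": [0,0,0]},{"slide": [0.01,0.13,0.095],"rotation": [0,0,0]},{"slide": [0.01,0.13,0.095],"rotation": [0,0,0]},{"slide": [0.01,0.13,0.095],"rotation": [0,0,0]}])

```text
clock: 35.15
tool_pos: [573.3, 169.7, 270.7]
orientation: [0.742, 0.67, -0.001, -0.0]
force: [0.4, -0.3, -0.1]
grip_width: 0.001
```

```bash
python3 - <<'E'
from ms import *
P,im=meas('scene','z0s')
c=cv2.cvtColor(im,cv2.COLOR_RGB2BGR)[150:270,200:370]
cv2.imwrite('pics/z0b.png',cv2.resize(c,None,fx=4.5,fy=4.5,interpolation=cv2.INTER_CUBIC))
P,im=meas('side','z0')
c=cv2.cvtColor(im,cv2.COLOR_RGB2BGR)[130:200,190:290]
cv2.imwrite('pics/z0c.png',cv2.resize(c,None,fx=7,fy=7,interpolation=cv2.INTER_CUBIC))
E
```

```text
[573.3 169.7 270.7] [ 0.4 -0.3 -0.1]
shelf z 111.93
[ 20 184  79  43 777] 160.1 [ 554.1 -616.6] [ 61.8 230. ] 38.65
[217 190  31  30 753] 151.0 [557.2 -78.2] [ 89.7 108.1] 84.7
[573.4 170.  270.9] [-0.7 -0.3  0.2]
shelf z 109.04
[243  65  41  32 389] 159.5 [ 541.8 -604.2] [ 84. 224.] 47.48
[215 153  42  26 768] 148.1 [548.6 -77.6] [ 93.7 101.4] 84.54
```

View pics/z0b.png

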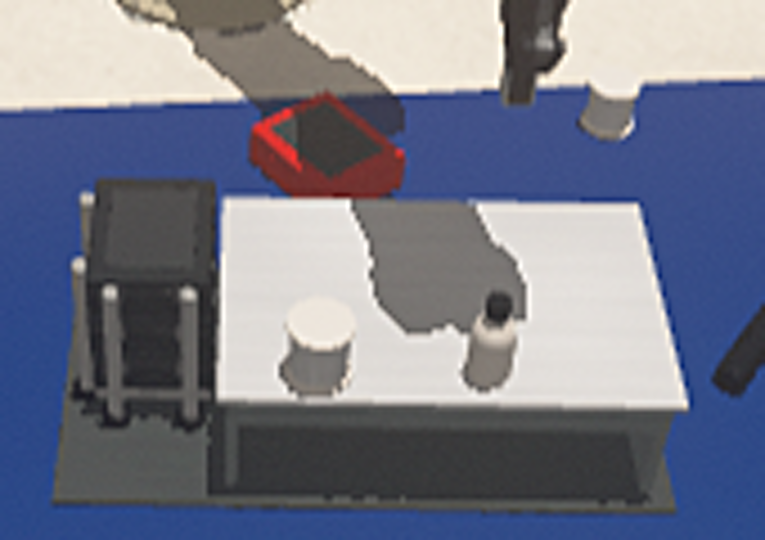

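View pics/z0c.png

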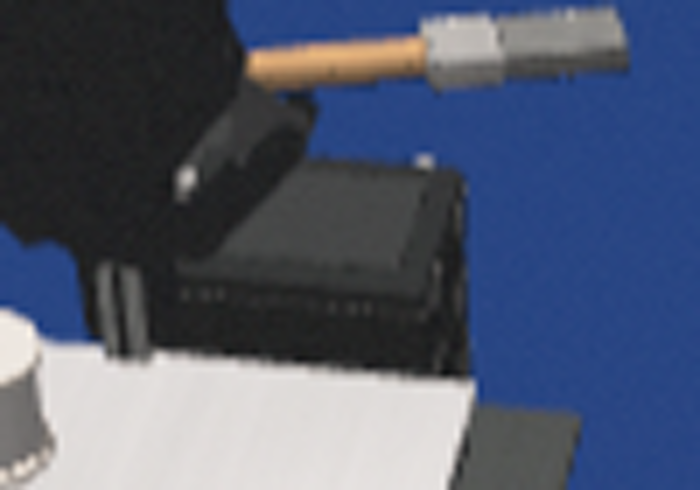

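```bash
python3 -c "
from plant import manip
print(manip.job_done())"
```

```text
the job is handed in; nothing more can be done
None
```

I pressed the column level with the shelf before each case and slid both cases onto the lift, the nearer one first. I seated each against the end posts, then the side posts, then the end posts again. The job is handed in at about 35 s of the 72 s allowed; no verdict was reported.

- **Column level:** before the first slide it read between 0.3 mm above and 0.3 mm below the shelf, depending on the camera. Before the second it read 0.2–0.4 mm below in all three.
- **Seating:** both cases stopped the tool at the same places, x about 485.4 mm against the side posts and y about -24.8 mm against the end posts. The highest force read at the end of a move was 15 N.
- **Final position:** in the last scene picture the top case lies square with the station (84.7° against about 84.4°), its top about 39 mm above the shelf. The bystanders I could see had not moved, and the tool was clear of everything.
- **Disagreements and limits:** the scene and side cameras put the top case's centre about 9 mm apart in x. In the side view the gripper hid part of the case, so I relied on the contact positions instead. I did not measure the middle case again after the second push; it only looked flush in the scene picture.

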